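# Scoop a stray kit plate out from under the low shelf and stack it

## Task

A base plate has slid to the back under the low clear shelf: with the long-handled scoop, and without striking the shelf board above or touching the plate with the fingers under there, run the scoop's pan under the plate and bring it out on the pan. Lay the scoop down flat on the bench clear of the shelf, then take the plate off it and set it, without dropping it, squarely on top of the pile of two like plates, edges flush and long sides together. Leave the pile and the other things on the bench where they stand.

Things in the scene. Friction and masses are not known exactly. Their poses are not given: they have to be found in the camera images.
- stray_mid (a point): Orange kit base plate, loose, about 0.1 kg: slab 56 (its x) by 100 (its y) by 12 mm on four domed feet (balls 17 mm across, centres at x +-15, y +-36 mm) that hold it 6 mm up; 18 mm high in all. Point: middle of the slab, 12 mm above the soles, 6 mm below the flat top. Starts standing on the bench under the shelf, long side roughly along the stop bar.
- pile_top_mid (a point): Green plate, loose, same shape and axes as the orange one; upper one of the pile of two. Point: middle of its slab, 12 mm above its soles, 6 mm below its top; one plate stacked on another sits 18 mm higher.
- pile_low_mid (a point): Green plate, loose, same shape; lower one of the pile, standing on the bench. Point: middle of its slab.
- scoop_grip (a point): Long-handled scoop, loose, 0.26 kg, 340 mm long, lying flat on its pan and on a foot at the handle's end. Point: in the middle of the straight blue handle (24 wide, 18 high, from 82 mm behind this point to 90 in front), 41 mm above the bench when it lies flat. x runs along the handle to the pan's lip, z up. A neck slopes from the handle's front down to the pan.
- scoop_pan (a point): Middle of the scoop's aluminium pan, on its upper face, 2.5 mm above the bench when flat, 200 mm ahead of scoop_grip; same axes. Pan 120 mm long (x -60 to +60), 130 wide; front lip at x +60 is bare and tapers to about 2 mm over 13 mm; side walls (124 mm apart inside, ending 35 mm behind the lip) and rear wall (inner face at x -57) are 12 mm high.
- shelf: Low shelf, fixed. Origin: on the bench below the middle of its front edge; x points inward under the shelf, y along its front, z up. 320 mm wide, 180 deep, 14 mm square legs at the corners; front opening 292 mm wide. Behind it (x 182 to 268 mm) stand three bins 55 mm high.
- stop_bar (a point): Yellow stop bar across the back under the shelf. Point: middle of its front face, 150 mm in from the front edge; axes as the shelf's. 292 mm long, 12 mm thick, from 10 to 30 mm above the bench: the scoop's lip can slide about 25 mm past its face, under it, while the bar holds the plate's slab back.
- overhang: The shelf's board: clear plastic with a yellow front edge, x 0 to 180 mm in the shelf's frame, 320 mm wide; its underside is 60 mm above the bench, its top 68 mm. Must not be struck. Origin and axes as the shelf's.
- part_bin: Bystander: empty blue open bin, 100 x 130 x 65 mm, loose. Origin at its underside.
- cup: Bystander: yellow cup, 74 mm across, 95 mm high, loose. Origin at its underside.
- rocket: Bystander: white and red model rocket, 92 mm across the fins, 173 mm high, loose. Origin at its underside.
- stray: The same orange plate: its origin is the middle between its soles.
- scoop: The same scoop: its origin lies 41 mm below scoop_grip, on the bench when it lies flat.
Mind the look-alikes: they are no part of the job. Leave any blue or pink look-alike of the part that bears pile_top_mid alone.

How it is judged:
By the outcome, as a careful person would: the job done as asked, in the order asked, and still so for the second after the job is handed in, with the robot touching nothing.
It also fails if it takes over 58 s, if anything falls off the work surface, if the arm or the gripper's body presses on something with over 40 N, if the wrist force passes 120 N, or if a joint passes its speed limit or range.

## Robot

A 7-joint arm with a two-finger parallel gripper is mounted at the origin on the work surface. World frame = base frame: x ahead of the robot, y to its left, z up, the work surface at z = 0. Lengths are in m, angles in degrees, forces in N, time in s.
With the tool pointing down it reaches from about 0.4 to 0.85 m from the base axis. Payload 6.9 kg.
Tool frame: the origin (TCP) lies at the very end of the fingers, on their centre line; the grasp point (between the pads) lies 19 mm behind it; z points along the fingers, x is the direction in which the jaws open and shut, and the axes are right-handed (so a half turn about z gives the same grasp; the last joint's range is limited). The gripper opens to 85 mm and grips with 20 to 120 N. Pads are 22 mm wide; open, the fingers measure 114 mm over their backs; the gripper's body (76 mm by 85 mm) begins 54 mm behind the grasp point. The pads swing forward as they close: fully open they stand 13 mm farther back than shut.
Start: joints at [73.023, 29.078, -13.613, 85.955, 7.202, 65.827, -8.869], TCP at [0.244, -0.575, 0.231] pointing down, gripper open.
Joint ranges: [-176.47, 176.47], [-13.61, 117.27], [-81.72, 77.17], [0.22, 143.17], [-87.28, 267.28], [10, 112.55], [-165.47, 165.47]. Speed limits (degrees/s): [136.94, 136.94, 180, 180, 180, 180, 180].

## Interface

Orientations are given as a 3x3 rotation matrix whose columns are the frame's x, y, z axes.
In Python, from rig import bot gives the robot as it stands.
- The arm moves only by the tool drive_tool, never from a script. Its argument "moves" is a list of rows, each a list of 7 numbers: the shift along the tool's x, y, z in cm, then the turn, a rotation vector about the tool's x, y, z in degrees, then the finger opening in cm, from 0 to 8.54. A call has 1 to 10 rows; each row is the pose to reach, as a shift and turn from the pose commanded when the call began, along the tool's axes at that moment; what a row does not reach only later rows make up. A row lasts 1/8 s, in which the tool goes at most 62.5 mm and 10.7 degrees, less where a joint would pass 70% of its speed; a pose out of reach is approached as far as the arm can. A call with a gripper value outside its range is refused whole. The fingers move at their own pace and stop on an object; "grip_force" is the grip in N (left out, the last holds). Time passes only in rows, so rows that repeat a pose let the fingers close. It gives the time, the measured TCP pose, the force and the opening at its end, in the units of the state.
- bot.get_state(): the state, without advancing time (a new reading comes with each control period).
- bot.get_image(name): name is "scene" or "top" or "wrist"; returns the picture (480x640x3 uint8, red, green, blue); there is no depth.
- bot.camera_model(name): a dict with "camera_matrix" (3x3 intrinsics, pixels), "origin" and "attitude" of the camera in the world; the wrist camera has in their place "mount" (4x4, takes a point from camera to tool coordinates, whose origin is the TCP and whose axes are the tool frame's). Camera axes: x right, y up, looking along -z (the intrinsics and any distortion apply to the point x, -y, -z); pixel columns grow to the right and rows downward; lengths in m; the calibration is good to about 2 mm. A picture is of the moment at which its call begins: read the wrist's pose just before it. camera_model takes no time and is no camera call.
- bot.finish_job(): hands the job in, once; it reports no verdict.
The state is a dict: "t": time; "joint_pos": joint angles; "qd": joint speeds; "joint_torque": joint torques, N m; "ee_pos": TCP position; "eef_rot": TCP orientation; "contact_force": force on the tool from outside, world axes, zero at the start; "ft_torque": the same for the moment, N m; "width": opening from 0.0 (shut) to 1.0 (fully open).
Only numpy, scipy, OpenCV 4.12 (cv2) and the standard library are available. Lean on these libraries where they do the work, as an engineer would, in place of code of your own. Each camera call takes 0.05 s, during which the arm holds its last target.

## Working session

There is one attempt and no reset: what is moved stays moved. The work goes in short steps, Python scripts to look and compute and a tool call to move; the robot and the scene stay as the last step left them, time stands still between calls to the robot, and variables do not carry over. Pictures are saved under pics/ and viewed, and the job is handed in when it is done.

Besides the shell and the picture viewer there is one more tool, called as name([rows], argument=value, ...), one row to a line, values as JSON. drive_tool: Moves the arm, as the interface text tells. Its arguments: {"type":"object","properties":{"moves":{"type":"array","items":{"type":"array","items":{"type":"number"}}},"grip_force":{"type":"number"}},"required":["moves"]}

```bash
ls; mkdir -p pics; python3 - <<'E'
from rig import bot
import cv2,json
s=bot.get_state();print(s)
for n in ["scene","top","wrist"]:
    im=bot.get_image(n);cv2.imwrite(f"pics/a_{n}.png",im[:,:,::-1])
    print(n,bot.camera_model(n))
E
```

```text
pics
{'t': 0.0, 'joint_pos': array([ 73.02307827,  29.1245195 , -13.60913139,  86.00789537,
         7.20200247,  65.82693922,  -8.86897664]), 'qd': array([-0.01401667,  0.07206471,  0.04658624,  0.07621108, -0.05197807,
       -0.13172018, -0.00853059]), 'joint_torque': array([ 3.24128741e-04, -6.20601368e+01, -2.18566842e+00, -2.49654686e+01,
        1.30171952e-02,  1.18850847e-02,  2.91469325e-05]), 'ee_pos': array([ 0.2441586 , -0.57479741,  0.23044559]), 'eef_rot': array([[ 3.91098161e-01, -9.20348692e-01, -7.16680807e-04],
       [-9.20347299e-01, -3.91098816e-01,  1.60188515e-03],
       [-1.75458592e-03,  3.31009085e-05, -9.99998460e-01]]), 'contact_force': array([ 0.61955331, -0.46983438, -0.36722536]), 'ft_torque': array([-0.02838619, -0.0053571 , -0.02437716]), 'width': 1.0003723133087006}
scene {'camera_matrix': array([[561.82282372,   0.        , 316.58172871],
       [  0.        , 561.82282372, 242.52456116],
       [  0.        ,   0.        ,   1.        ]]), 'origin': array([ 1.29237883, -0.45156247,  1.06726001]), 'attitude': array([[ 0.49844349, -0.66330761,  0.5
[... 330 characters left out ...]
.22991519]), 'attitude': array([[ 0.02471406,  0.98657902, -0.1614034 ],
       [-0.99949312,  0.02114389, -0.02380009],
       [-0.02006797,  0.16190978,  0.98660149]])}
wrist {'camera_matrix': array([[339.53515385,   0.        , 318.19648129],
       [  0.        , 339.53515385, 236.3349112 ],
       [  0.        ,   0.        ,   1.        ]]), 'mount': array([[ 9.99999720e-01, -3.04261132e-04, -6.83177994e-04,
         1.04723148e-03],
       [-5.01834316e-04, -9.50301455e-01, -3.11330841e-01,
        -8.03444733e-02],
       [-5.54499168e-04,  3.11331096e-01, -9.50301342e-01,
        -1.41978733e-01],
       [ 0.00000000e+00,  0.00000000e+00,  0.00000000e+00,
         1.00000000e+00]])}
```

View pics/a_scene.png

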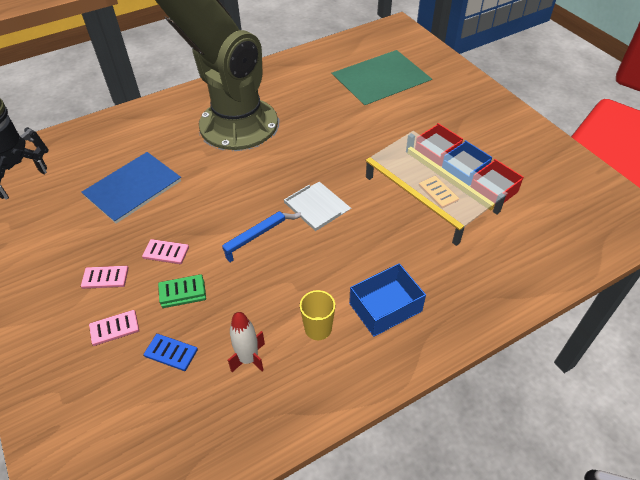

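View pics/a_top.png

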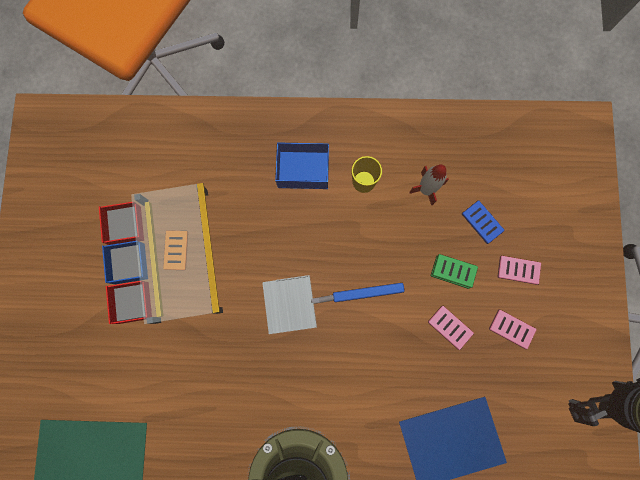

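View pics/a_wrist.png

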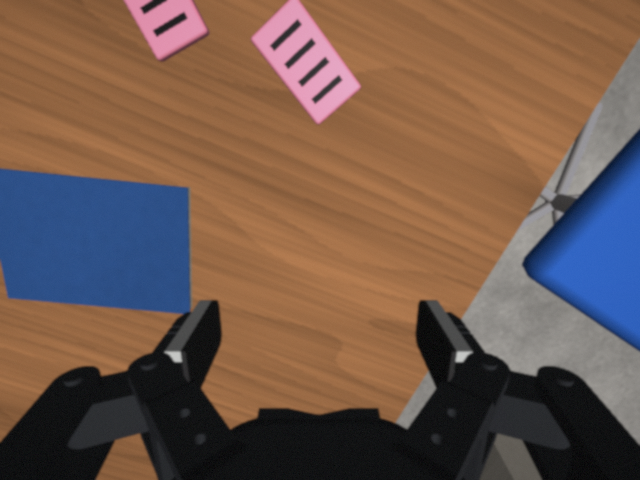

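The top view shows:
- the orange stray at about (175,250) under the shelf at left
- the scoop pan at (290,305) and its handle from (335,295) to (403,288)
- the green pile at (455,270)
- the pile's look-alikes: blue at (483,222) and pink at (520,269), (451,327) and (513,329)

The green two-high stack at (455,270) fits the description. I'll measure it now.

```bash
cat > h.py <<'E'
import numpy as np,cv2
from rig import bot
def ray(cm,uv,s=None):
    K=cm["camera_matrix"]
    uv=np.atleast_2d(np.array(uv,float))
    d=np.c_[(uv[:,0]-K[0,2])/K[0,0],-(uv[:,1]-K[1,2])/K[1,1],-np.ones(len(uv))]
    if "mount" in cm:
        M=cm["mount"];R=s["eef_rot"]@M[:3,:3];o=s["ee_pos"]+s["eef_rot"]@M[:3,3]
    else: R=cm["attitude"];o=cm["origin"]
    return o,d@R.T
def onz(cm,uv,z,s=None):
    o,d=ray(cm,uv,s);return o+d*((z-o[2])/d[:,2])[:,None]
def proj(cm,P,s=None):
    K=cm["camera_matrix"]
    if "mount" in cm:
        M=cm["mount"];R=s["eef_rot"]@M[:3,:3];o=s["ee_pos"]+s["eef_rot"]@M[:3,3]
    else: R=cm["attitude"];o=cm["origin"]
    c=(np.atleast_2d(P)-o)@R
    return np.c_[K[0,2]+K[0,0]*c[:,0]/-c[:,2],K[1,2]-K[1,1]*c[:,1]/-c[:,2]]
def mask(im,lo,hi,box=None):
    m=cv2.inRange(cv2.cvtColor(im,cv2.COLOR_RGB2HSV),lo,hi)
    if box is not None:
        x0,y0,x1,y1=box;k=np.zeros_like(m);k[y0:y1,x0:x1]=255;m&=k
    return m
def big(m,n=1):
    c,_=cv2.findContours(m,cv2.RETR_EXTERNAL,cv2.CHAIN_APPROX_NONE)
    return sorted(c,key=cv2.contourArea)[-n:][::-1]
def planerect(cm,c,z,s=None):
    P=onz(cm,c.reshape(-1,2),z,s)[:,:2]*1000
    return cv2.minAreaRect(P.astype(np.float32))
E
cat > m1.py <<'E'
from h import *
for n in ["top","scene"]:
    im=cv2.imread(f"pics/a_{n}.png")[:,:,::-1].copy();cm=bot.camera_model(n)
    B=dict(top=dict(g=(420,240,490,300),o=(155,220,195,280),h=(325,275,410,310),p=(255,265,320,340),y=(190,170,230,320)),
           scene=dict(g=(150,260,215,310),o=(410,165,465,215),h=(215,200,292,265),p=(280,175,360,235),y=(360,150,470,235)))[n]
    for k,lo,hi,z in [("g",(45,80,60),(85,255,255),.036),("o",(5,70,120),(22,140,255),.018),("h",(100,120,60),(120,255,255),.05),("p",(0,0,110),(180,60,255),.0025),("y",(18,150,100),(32,255,255),.066)]:
        m=mask(im,lo,hi,B[k]);c=big(m)
        if not c: print(n,k,"none");continue
        c=c[0];print(n,k,cv2.contourArea(c),cv2.minAreaRect(c),"W",planerect(cm,c,z))
        if k in"yp":
            print("  corners",np.round(onz(cm,cv2.boxPoints(cv2.minAreaRect(c)),z)*1000,1).tolist())
    v=im[:,:,::-1]
    cr={"top":[(90,170,230,340),(250,260,420,345),(420,200,550,350)],"scene":[(355,120,525,245),(210,170,360,270),(140,250,220,310)]}[n]
    for i,(a,b,cc,d) in enumerate(cr):
        cv2.imwrite(f"pics/c_{n}{i}.png",cv2.resize(v[b:d,a:cc],None,fx=4.5 if i<2 and n=="scene" else 3.4,fy=4.5 if i<2 and n=="scene" else 3.4,interpolation=cv2.INTER_CUBIC))
E
python3 m1.py
```

```text
top g 960.0 ((454.1773376464844, 270.9427795410156), (43.098236083984375, 24.126344680786133), 17.650123596191406) W ((501.5985412597656, -369.32464599609375), (102.51235961914062, 59.3802604675293), 72.55412292480469)
top o 1969.0 ((174.5, 249.5), (59.0, 39.0), 90.0) W ((542.0862426757812, 325.989013671875), (154.7622833251953, 99.75983428955078), 3.752225160598755)
top h 593.0 ((368.280029296875, 291.96002197265625), (9.333807945251465, 70.71067810058594), 81.8698959350586) W ((444.1855163574219, -159.9833221435547), (22.271934509277344, 169.81297302246094), 9.445210456848145)
top p 2462.5 ((291.9200439453125, 303.9400329589844), (52.75016403198242, 55.578590393066406), 81.8698959350586) W ((413.5287780761719, 25.376663208007812), (130.7839813232422, 137.28997802734375), 9.437247276306152)
  corners [[466.3, 106.4, 2.5], [489.3, -31.5, 2.5], [360.3, -53.2, 2.5], [337.8, 82.3, 2.5]]
top y 745.0 ((207.79232788085938, 247.33848571777344), (130.11244201660156, 6.9459452629089355), 82.87498474121094) W ((545.1814575195312, 230.0677032470703), (320.17791748046875, 16.64222526550293), 10.
[... 697 characters left out ...]
996094), (50.279666900634766, 186.5237274169922), 17.238203048706055)
scene p 1751.5 ((313.6960144042969, 205.56040954589844), (43.60942840576172, 59.851715087890625), 57.7243537902832) W ((409.95635986328125, 20.18145751953125), (139.5101318359375, 147.7286376953125), 9.634028434753418)
  corners [[353.1, -53.0, 2.5], [317.1, 121.8, 2.5], [466.8, 103.2, 2.5], [494.0, -61.1, 2.5]]
scene y 628.0 ((414.1185302734375, 193.0202178955078), (117.84265899658203, 6.451239585876465), 36.25383758544922) W ((544.6839599609375, 230.36663818359375), (321.1358642578125, 19.42823028564453), 10.50082778930664)
  corners [[391.8, 191.5, 66.0], [380.0, 211.2, 66.0], [699.2, 268.8, 66.0], [707.3, 250.8, 66.0]]
```

```bash
cd pics; python3 - <<'E'
import cv2,numpy as np
for n in ["top","scene"]:
    a=[cv2.imread(f"c_{n}{i}.png") for i in range(3)]
    h=560
    for i,x in enumerate(a):
        s=min(560/x.shape[0],780/x.shape[1]); cv2.imwrite(f"d_{n}{i}.png",cv2.resize(x,None,fx=s,fy=s)); print(n,i,x.shape,s)
E
```

```text
top 0 (578, 476, 3) 0.9688581314878892
top 1 (289, 578, 3) 1.3494809688581315
top 2 (510, 442, 3) 1.0980392156862746
scene 0 (562, 765, 3) 0.99644128113879
scene 1 (450, 675, 3) 1.1555555555555554
scene 2 (204, 272, 3) 2.7450980392156863
```

View pics/d_top0.png

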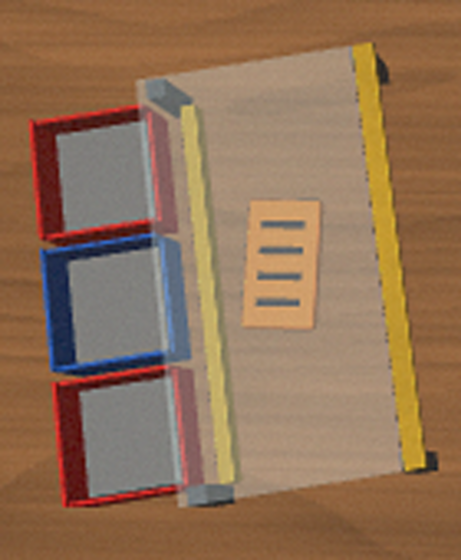

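View pics/d_scene0.png

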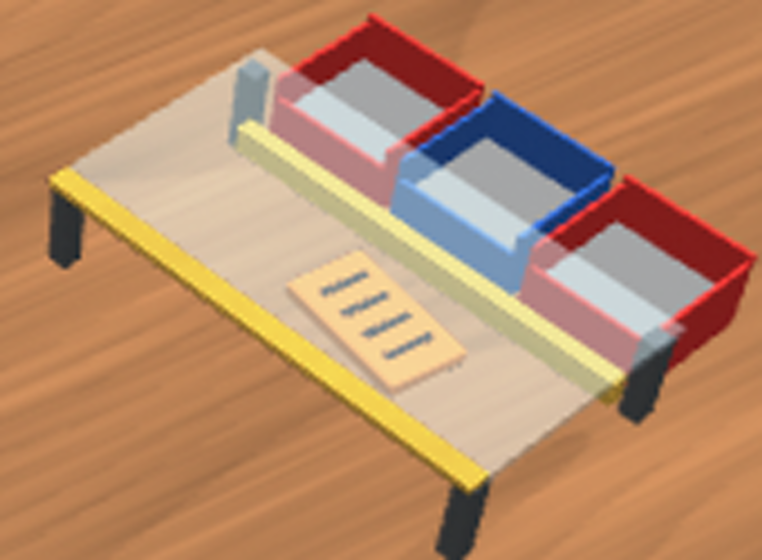

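View pics/d_top1.png

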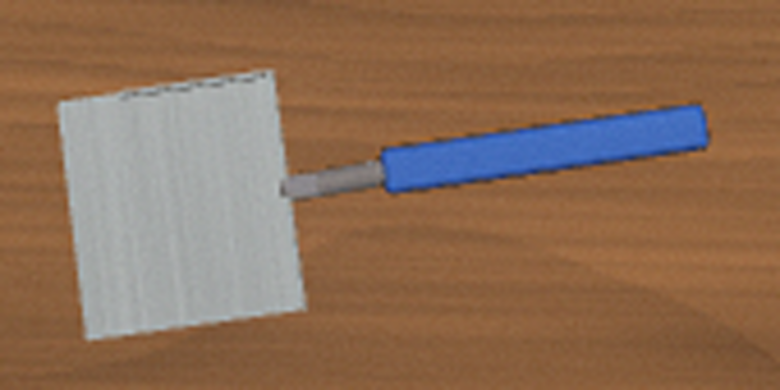

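View pics/d_scene1.png

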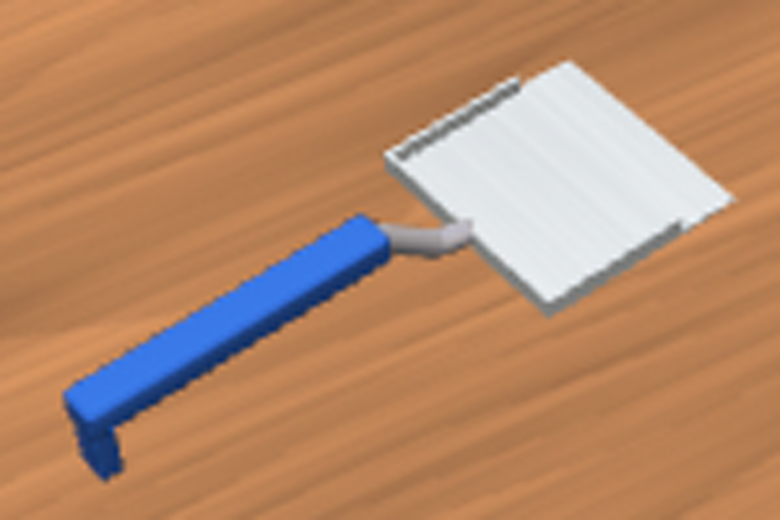

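View pics/d_top2.png

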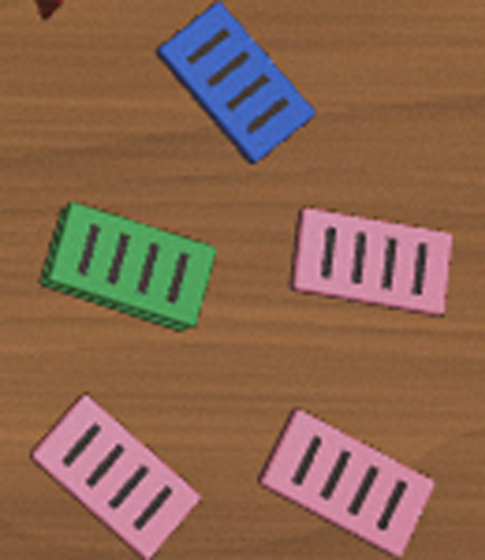

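The crops confirm it: the stray lies clear between the stop bar and the front edge. The green pile is the two-high stack at crop (130,265). The scoop's handle points straight away from the shelf. Next I'll compute positions from the corners.

```bash
cat > m2.py <<'E'
from h import *
T=bot.camera_model("top");S=bot.camera_model("scene")
t0=lambda p:np.array(p)/3.294+[90,170]
s0=lambda p:np.array(p)/(4.5*.99644)+[355,120]
def rep(n,P):
    P=P[:,:2]*1000;c=P.mean(0);print(n,"c",c.round(1),"edges",[np.round(np.linalg.norm(P[(i+1)%len(P)]-P[i]),1) for i in range(len(P))],"ang",[round(float(np.degrees(np.arctan2(*(P[(i+1)%len(P)]-P[i])[::-1]))),1) for i in range(len(P))])
    return c
rep("stray top",onz(T,t0([(250,199),(322,202),(314,329),(242,325)]),.018))
rep("stray scn",onz(S,s0([(288,287),(359,249),(467,357),(395,391)]),.018))
rep("shelf front top edge T",onz(T,t0([(373,43),(427,468)]),.067))
rep("shelf front top edge S",onz(S,s0([(50,182),(468,492)]),.060))
rep("shelf front upper? S",onz(S,s0([(50,178),(466,484)]),.068))
rep("bar T",onz(T,t0([(196,107),(236,480)]),.030))
rep("bar front-top S",onz(S,s0([(237,127),(612,382)]),.030))
t1=lambda p:np.array(p)/(3.4*1.3495)+[250,260]
rep("handle T",onz(T,t1([(383,150),(706,104),(710,146),(386,192)]),.050))
rep("pan T",onz(T,t1([(58,102),(272,70),(306,309),(87,341)]),.004))
s1=lambda p:np.array(p)/(4.5*1.1556)+[210,170]
rep("handle S",onz(S,s1([(67,395),(362,213),(390,235),(93,422)]),.050))
rep("pan lip S",onz(S,s1([(569,60),(737,198)]),.002))
t2=lambda p:np.array(p)/(3.4*1.098)+[420,200]
rep("green T",onz(T,t2([(70,203),(216,248),(192,328-8),(49,277)]),.036))
s2=lambda p:np.array(p)/(3.4)+[140,250]
E
python3 m2.py
```

```text
stray top c [540.2 322.5] edges [np.float64(55.9), np.float64(98.1), np.float64(55.3), np.float64(97.4)] ang [-91.2, -179.7, 88.1, 0.7]
stray scn c [546.3 323.8] edges [np.float64(55.5), np.float64(102.6), np.float64(51.7), np.float64(98.5)] ang [94.4, -1.0, -89.9, -178.9]
shelf front top edge T c [544.5 221. ] edges [np.float64(319.6), np.float64(319.6)] ang [-169.4, 10.6]
shelf front top edge S c [544.6 227.4] edges [np.float64(318.9), np.float64(318.9)] ang [10.2, -169.8]
shelf front upper? S c [546.7 224.2] edges [np.float64(314.6), np.float64(314.6)] ang [10.4, -169.6]
bar T c [517.2 367.7] edges [np.float64(287.8), np.float64(287.8)] ang [-169.4, 10.6]
bar front-top S c [519.7 371. ] edges [np.float64(287.9), np.float64(287.9)] ang [10.7, -169.3]
handle T c [ 443.5 -161.8] edges [np.float64(170.9), np.float64(22.0), np.float64(170.9), np.float64(21.9)] ang [-80.6, -174.8, 99.4, 5.2]
pan T c [411.1  32.1] edges [np.float64(118.4), np.float64(130.3), np.float64(119.1), np.float64(129.8)] ang [-80.2, -170.4, 99.6, 9.4]
handle S c [ 447.6 -157.8] edges [np.float64(168.8), np.float64(19.9), np.float64(170.1), np.float64(20.6)] ang [100.5, 14.1, -79.2, -169.7]
pan lip S c [404.3  94.4] edges [np.float64(129.4), np.float64(129.4)] ang [10.1, -169.9]
green T c [ 503.  -372.1] edges [np.float64(98.3), np.float64(50.2), np.float64(95.5), np.float64(51.1)] ang [-106.3, 160.5, 74.3, -16.4]
```

View pics/d_scene2.png

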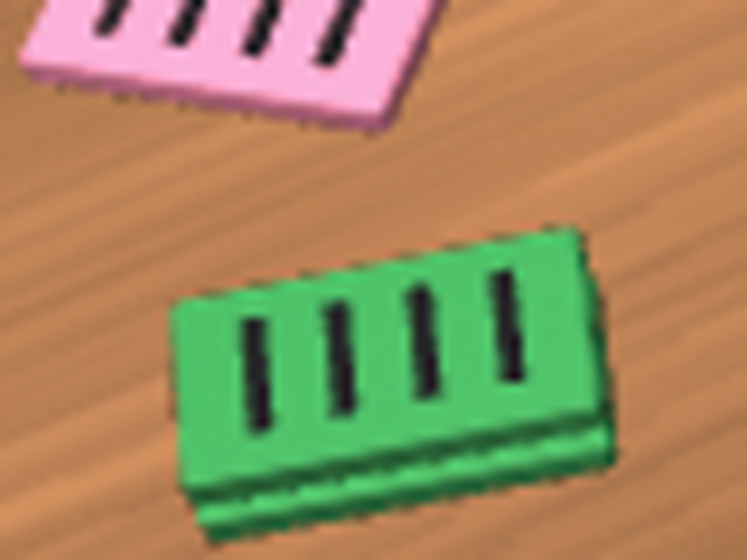

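Choices:
- **Stray:** centre about (542,323), long side along 0°.
- **Shelf:** front middle (544.5,222.5), inward direction at 100.5°.
- **Scoop grip:** about (446,-164), heading about 99.6°.
- **Pile:** about (503,-371).

I'll go above the handle first, then refine with the wrist camera.

```bash
cat >> h.py <<'E'
from scipy.spatial.transform import Rotation as Ro
def tgt(xa,tilt=0):
    a=np.radians(xa);x=np.array([np.cos(a),np.sin(a),0]);z=np.array([0,0,-1.]);return np.c_[x,np.cross(z,x),z]
def delta(p,xa,s=None):
    s=s or bot.get_state();R=s["eef_rot"]
    return np.round(R.T@(np.array(p)-s["ee_pos"])*100,2),np.round(Ro.from_matrix(R.T@tgt(xa)).as_rotvec(degrees=True),1)
E
python3 -c "
from h import *
print(delta([.446,-.164,.15],9.7))"
```

```text
(array([-29.92, -34.64,   8.1 ]), array([ -0.1,   0.1, -76.7]))
```

drive_tool([
  [-29.92, -34.64, 8.1, -0.1, 0.1, -76.7, 6],
  [-29.92, -34.64, 8.1, -0.1, 0.1, -76.7, 6],
  [-29.92, -34.64, 8.1, -0.1, 0.1, -76.7, 6],
  [-29.92, -34.64, 8.1, -0.1, 0.1, -76.7, 6],
  [-29.92, -34.64, 8.1, -0.1, 0.1, -76.7, 6],
  [-29.92, -34.64, 8.1, -0.1, 0.1, -76.7, 6],
  [-29.92, -34.64, 8.1, -0.1, 0.1, -76.7, 6],
  [-29.92, -34.64, 8.1, -0.1, 0.1, -76.7, 6],
  [-29.92, -34.64, 8.1, -0.1, 0.1, -76.7, 6],
  [-29.92, -34.64, 8.1, -0.1, 0.1, -76.7, 6],
])

```text
t: 1.4
ee_pos: [0.4457, -0.1653, 0.1502]
eef_rot: [[0.986, 0.168, -0.0], [0.168, -0.986, -0.003], [-0.001, 0.003, -1.0]]
contact_force: [-0.6, -0.4, 0.6]
width: 0.701
```

```bash
cat > m3.py <<'E'
from h import *
import sys
n=sys.argv[1]
s=bot.get_state();im=bot.get_image("wrist");cv2.imwrite(f"pics/{n}.png",im[:,:,::-1])
print(s["t"],s["ee_pos"].round(4),s["eef_rot"].round(3).tolist(),s["width"],s["contact_force"].round(1),s["joint_pos"].round(0))
np.save(f"pics/{n}.npy",np.c_[s["eef_rot"],s["ee_pos"]])
E
python3 m3.py b1
```

```text
1.4 [ 0.4457 -0.1653  0.1502] [[0.986, 0.168, -0.0], [0.168, -0.986, -0.003], [-0.001, 0.003, -1.0]] 0.7013004023015879 [-0.6 -0.4  0.6] [ 43.  24. -37. 114.  19.  48.   6.]
```

View pics/b1.png

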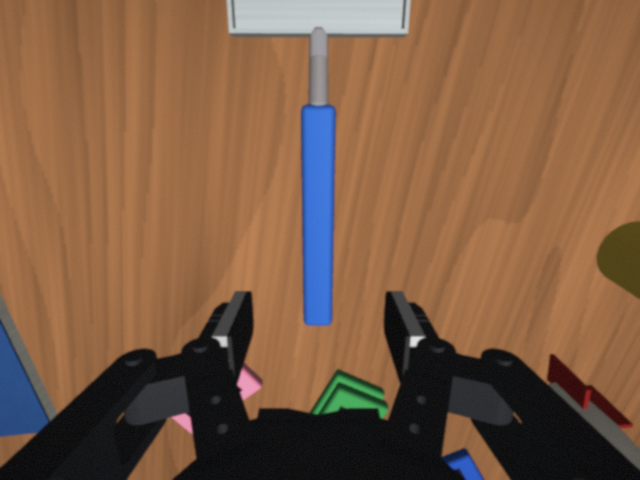

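The handle is centred between the fingers, from rows 106 to 325 at column 318, with the pan ahead at the top.

```bash
python3 - <<'E'
from h import *
P=np.load("pics/b1.npy");s=dict(eef_rot=P[:,:3],ee_pos=P[:,3]);cm=bot.camera_model("wrist")
im=cv2.imread("pics/b1.png")[:,:,::-1].copy()
c=big(mask(im,(100,150,90),(120,255,255),(290,90,345,335)))[0]
print(cv2.boundingRect(c),planerect(cm,c,.05,s))
W=onz(cm,[[318.5,106],[318.5,324]],.05,s);print(W.round(4));d=W[0]-W[1];print(np.degrees(np.arctan2(d[1],d[0])),np.linalg.norm(d))
W=onz(cm,[[229,34],[408,34]],.0145,s);print(W.round(4));d=W[1]-W[0];print(np.degrees(np.arctan2(d[1],d[0])),np.linalg.norm(d))
print(delta([.446,-.164,.022],9.7))
E
```

```text
(302, 105, 33, 220) ((444.68359375, -158.0001220703125), (21.672128677368164, 167.78311157226562), 9.440357208251953)
[[ 0.4314 -0.0758  0.05  ]
 [ 0.4595 -0.2406  0.05  ]]
99.6914796965602 0.1671713840837744
[[ 0.3595 -0.0372  0.0145]
 [ 0.4864 -0.0156  0.0145]]
9.65894737046122 0.1287116513908294
(array([ 0.07, -0.2 , 12.82]), array([ 0.2,  0. , -0.1]))
```

drive_tool([
  [0.07, -0.3, 6, 0.2, 0, 0, 6],
  [0.07, -0.3, 10, 0.2, 0, 0, 6],
  [0.07, -0.3, 12.8, 0.2, 0, 0, 6],
  [0.07, -0.3, 12.8, 0.2, 0, 0, 6],
  [0.07, -0.3, 12.8, 0.2, 0, 0, 1.5],
  [0.07, -0.3, 12.8, 0.2, 0, 0, 1.5],
  [0.07, -0.3, 12.8, 0.2, 0, 0, 1.5],
  [0.07, -0.3, 12.8, 0.2, 0, 0, 1.5],
  [0.07, -0.3, 12.8, 0.2, 0, 0, 1.5],
], grip_force=90)

```text
t: 2.58
ee_pos: [0.447, -0.1623, 0.0238]
eef_rot: [[0.986, 0.168, 0.002], [0.168, -0.986, -0.0], [0.002, 0.001, -1.0]]
contact_force: [-0.9, -0.7, 7.9]
width: 0.262
```

```bash
python3 m3.py b2; python3 - <<'E'
from h import *
u=np.array([-np.sin(np.radians(10.5)),np.cos(np.radians(10.5))]);o=np.array([.5445,.2225]);v=np.array([-u[1],u[0]])
for X in (-.32,-.092): 
    g=o+u*X+v*-.0158; print(X,g,delta([*g,.022],10.5))
E
```

```text
2.575 [ 0.447  -0.1623  0.0238] [[0.986, 0.168, 0.002], [0.168, -0.986, -0.0], [0.002, 0.001, -1.0]] 0.26235587378587716 [-0.9 -0.7  7.9] [ 35.  35. -27. 122.  32.  30.  -6.]
-0.32 [ 0.6183508  -0.08926225] (array([18.12, -4.32,  0.21]), array([ 0. , -0.1, -0.8]))
-0.092 [0.5768011  0.13491987] (array([ 17.8 , -27.12,   0.19]), array([ 0. , -0.1, -0.8]))
```

View pics/b2.png

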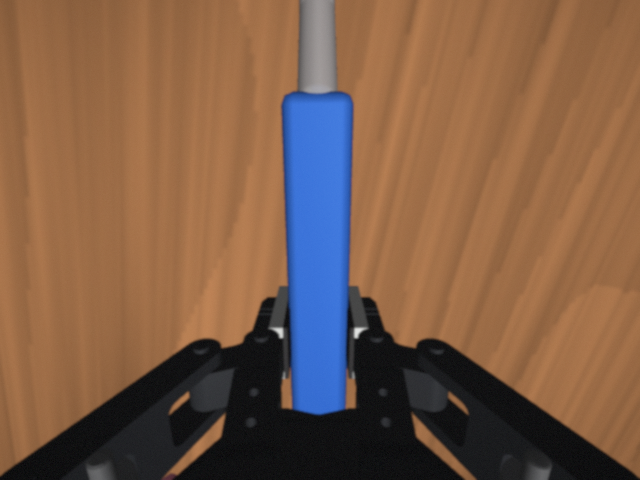

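```bash
python3 - <<'E'
from h import *
T=bot.camera_model("top")
print(onz(T,[[277,188],[328,188]],.065).round(3), onz(T,[[277,188],[328,188]],0).round(3))
E
```

```text
[[ 0.693  0.068  0.065]
 [ 0.695 -0.058  0.065]] [[ 0.711  0.075  0.   ]
 [ 0.714 -0.058  0.   ]]
```

drive_tool([
  [2, -0.5, -0.05, 0, 0, 0, 1.5],
  [5, -1.2, -0.05, 0, 0, -0.3, 1.5],
  [8.5, -2, -0.05, 0, 0, -0.5, 1.5],
  [12, -2.9, -0.05, 0, 0, -0.7, 1.5],
  [15, -3.6, -0.05, 0, 0, -0.8, 1.5],
  [17.3, -4.2, -0.05, 0, 0, -0.8, 1.5],
  [18.1, -4.3, -0.05, 0, 0, -0.8, 1.5],
  [18.1, -4.3, -0.05, 0, 0, -0.8, 1.5],
  [18.1, -4.3, -0.05, 0, 0, -0.8, 1.5],
])

```text
t: 3.75
ee_pos: [0.6182, -0.0881, 0.0239]
eef_rot: [[0.983, 0.183, 0.003], [0.183, -0.983, 0.002], [0.003, -0.002, -1.0]]
contact_force: [1.5, 2.8, 4.5]
width: 0.26
```

```bash
cat > m4.py <<'E'
from h import *
import sys
n=sys.argv[1]
s=bot.get_state()
print(s["t"],s["ee_pos"].round(4),s["contact_force"].round(1),s["ft_torque"].round(2))
for c in ("top","scene"):
    im=bot.get_image(c);cv2.imwrite(f"pics/{n}_{c}.png",im[:,:,::-1])
    a,b,w,h=dict(top=(90,170,300,180),scene=(230,110,300,180))[c]
    cv2.imwrite(f"pics/{n}_{c}_z.png",cv2.resize(im[b:b+h,a:a+w,::-1],None,fx=2.6,fy=2.6,interpolation=cv2.INTER_CUBIC))
E
python3 m4.py e1
```

```text
3.75 [ 0.6182 -0.0881  0.0239] [1.5 2.8 4.5] [ 0.61 -0.33  0.08]
```

View pics/e1_top_z.png

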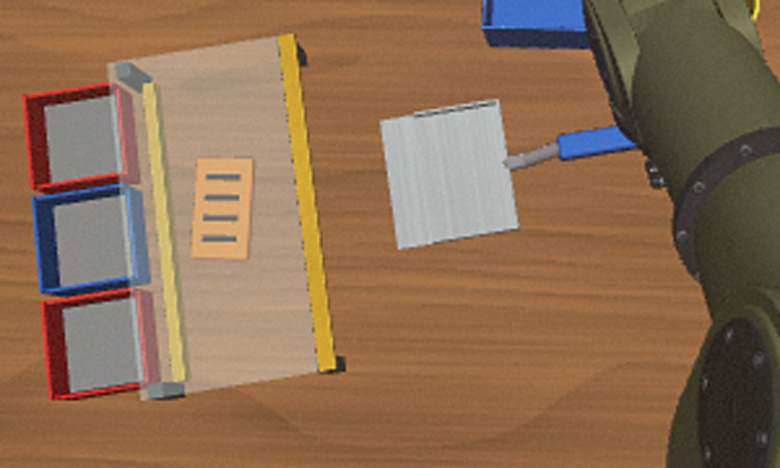

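View pics/e1_scene_z.png

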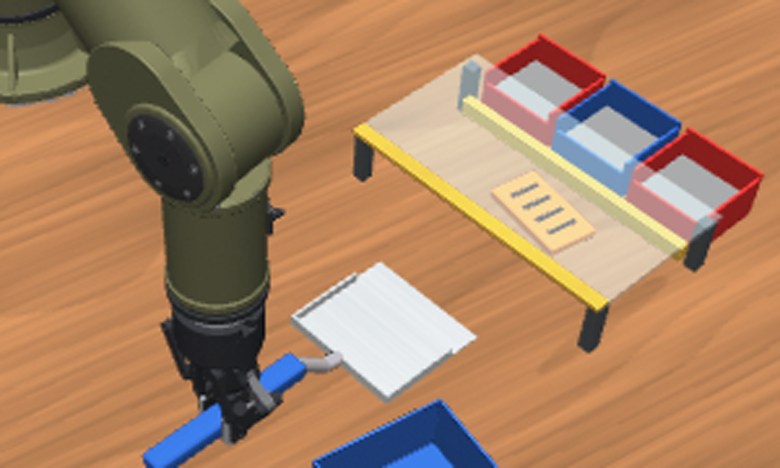

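The pan is heading at the plate with its lip about 60 mm short of the shelf. The bin hasn't been touched.

```bash
cat > m5.py <<'E'
from h import *
T=bot.camera_model("top")
P=onz(T,np.array([(381,121),(498,99),(519,228),(399,249)])/2.6+[90,170],.0025)[:,:2]
o=np.array([.5445,.2225]);u=np.array([-np.sin(np.radians(10.5)),np.cos(np.radians(10.5))]);v=np.array([-u[1],u[0]])
Q=np.c_[(P-o)@u,(P-o)@v]*1000
print(Q.round(1),Q.mean(0));
l=Q[3]-Q[0];print("lip dir",np.degrees(np.arctan2(l[0],l[1])))
St=onz(T,np.array([(197,157),(253,159),(248,259),(192,257)])/2.6+[90,170],.018)[:,:2]
print("stray",(np.c_[(St-o)@u,(St-o)@v]*1000).round(1), (np.c_[(St-o)@u,(St-o)@v]*1000).mean(0))
s=bot.get_state();g=s["ee_pos"][:2];print("grip",(g-o)@u,(g-o)@v,[delta([*(o+u*X+v*-.0158),.0225],10.5) for X in (-.24,-.15,-.092)])
E
python3 m5.py
```

```text
[[ -61.9  -78.1]
 [-179.6  -81.3]
 [-181.    49.4]
 [ -62.4   51. ]] [-121.21016823  -14.7703111 ]
lip dir -0.2617210035925852
stray [[118.3 -67.9]
 [ 64.3 -57.1]
 [ 80.4  39.4]
 [133.7  28.8]] [ 99.1740734  -14.20587585]
grip -0.318912964166119 -0.015918782582092256 [(array([-0.01, -7.89,  0.15]), array([-0.1, -0.2,  0. ])), (array([ -0.  , -16.89,   0.16]), array([-0.1, -0.2,  0. ])), (array([  0.  , -22.69,   0.17]), array([-0.1, -0.2,  0. ]))]
```

drive_tool([
  [0, -1, 0, 0, 0, 0, 1.5],
  [0, -3.5, 0, 0, 0, 0, 1.5],
  [0, -6.5, 0, 0, 0, 0, 1.5],
  [0, -9.5, 0, 0, 0, 0, 1.5],
  [0, -12, 0, 0, 0, 0, 1.5],
  [0, -13.2, 0, 0, 0, 0, 1.5],
  [0, -14.4, 0, 0, 0, 0, 1.5],
  [0, -15.6, 0, 0, 0, 0, 1.5],
  [0, -16.8, 0, 0, 0, 0, 1.5],
  [0, -18, 0, 0, 0, 0, 1.5],
])

```text
t: 5.1
ee_pos: [0.5857, 0.0841, 0.0238]
eef_rot: [[0.984, 0.179, 0.001], [0.179, -0.984, -0.004], [0.001, 0.004, -1.0]]
contact_force: [1.2, -8.1, 8.5]
width: 0.266
```

```bash
python3 m4.py e2
```

```text
5.1 [0.5857 0.0841 0.0238] [ 1.2 -8.1  8.5] [-1.43 -0.32  0.  ]
```

View pics/e2_top_z.png

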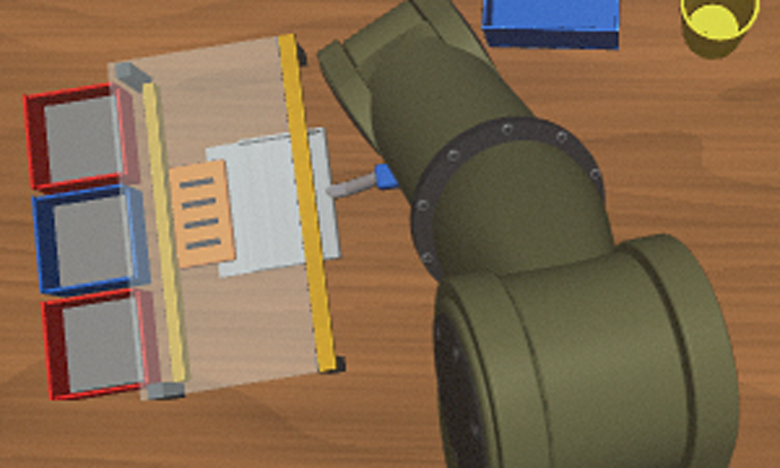

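View pics/e2_scene_z.png

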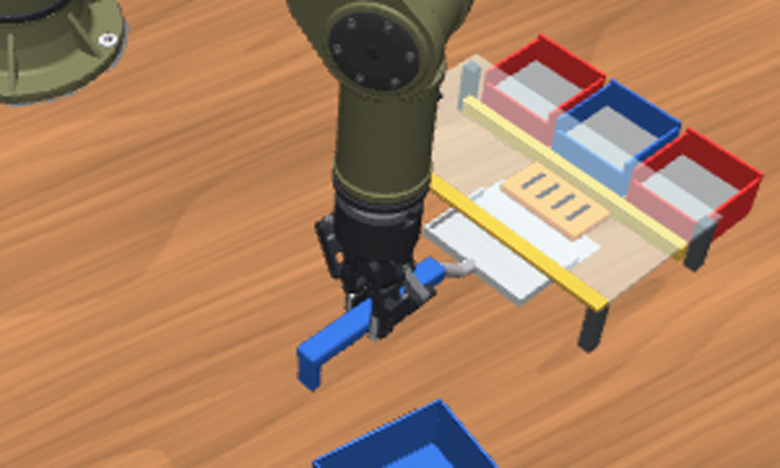

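The plate has been pushed back and squared up against the bar, and the lip is at its near edge. I'll continue slowly to get under it.

drive_tool([
  [0, -0.6, 0, 0, 0, 0, 1.5],
  [0, -1.2, 0, 0, 0, 0, 1.5],
  [0, -1.8, 0, 0, 0, 0, 1.5],
  [0, -2.4, 0, 0, 0, 0, 1.5],
  [0, -3.0, 0, 0, 0, 0, 1.5],
  [0, -3.6, 0, 0, 0, 0, 1.5],
])

```text
t: 5.95
ee_pos: [0.5792, 0.1188, 0.0238]
eef_rot: [[0.984, 0.178, 0.001], [0.178, -0.984, -0.004], [0.001, 0.004, -1.0]]
contact_force: [1.4, -8.4, 7.9]
width: 0.264
```

```bash
python3 m4.py e3
```

```text
5.95 [0.5792 0.1188 0.0238] [ 1.4 -8.4  7.9] [-1.59 -0.33 -0.06]
```

View pics/e3_top_z.png

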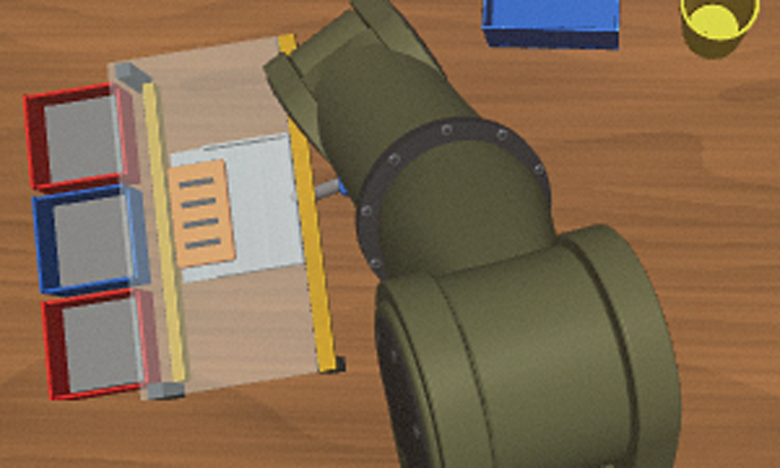

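View pics/e3_scene_z.png

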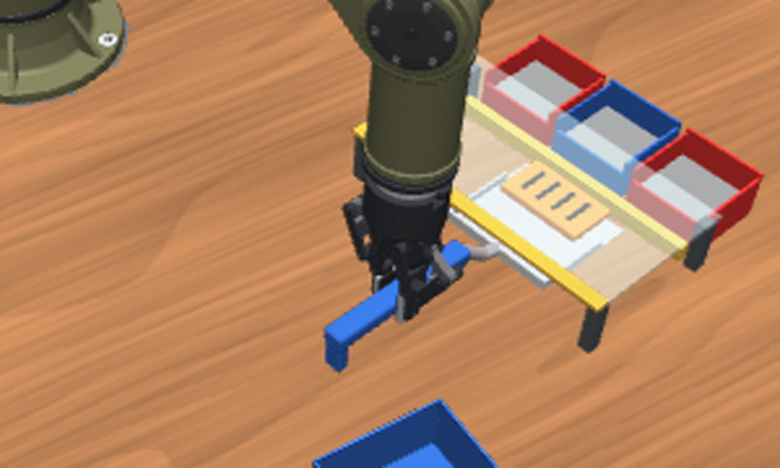

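The pan is now well under the plate with its lip at about the bar face. I'll go the last 18 mm.

drive_tool([
  [0, -0.6, 0, 0, 0, 0, 1.5],
  [0, -1.2, 0, 0, 0, 0, 1.5],
  [0, -1.7, 0, 0, 0, 0, 1.5],
  [0, -1.8, 0, 0, 0, 0, 1.5],
  [0, -1.8, 0, 0, 0, 0, 1.5],
])

```text
t: 6.68
ee_pos: [0.5759, 0.1373, 0.0238]
eef_rot: [[0.984, 0.179, 0.001], [0.179, -0.984, -0.003], [0.001, 0.003, -1.0]]
contact_force: [0.6, -7.2, 8.9]
width: 0.261
```

```bash
python3 m4.py e4
```

```text
6.675 [0.5759 0.1373 0.0238] [ 0.6 -7.2  8.9] [-1.19 -0.26  0.  ]
```

View pics/e4_top_z.png

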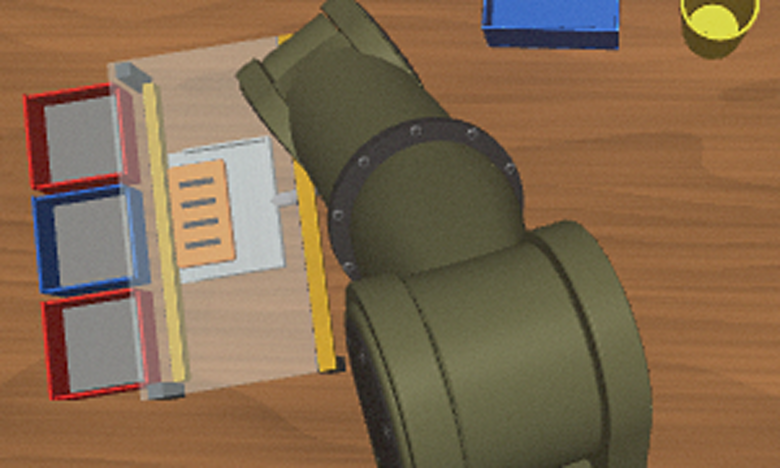

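The pan is fully under the plate. The lip is past the bar, the plate sits between the side walls, and the force is low. I'll draw out gently.

drive_tool([
  [0, 0.2, 0, 0, 0, 0, 1.5],
  [0, 0.7, 0, 0, 0, 0, 1.5],
  [0, 1.5, 0, 0, 0, 0, 1.5],
  [0, 2.6, 0, 0, 0, 0, 1.5],
  [0, 3.9, 0, 0, 0, 0, 1.5],
  [0, 5.3, 0, 0, 0, 0, 1.5],
  [0, 6.7, 0, 0, 0, 0, 1.5],
  [0, 7.8, 0, 0, 0, 0, 1.5],
  [0, 8.6, 0, 0, 0, 0, 1.5],
  [0, 9, 0, 0, 0, 0, 1.5],
])

```text
t: 8.02
ee_pos: [0.5914, 0.0541, 0.0238]
eef_rot: [[0.983, 0.183, 0.001], [0.183, -0.983, 0.004], [0.002, -0.003, -1.0]]
contact_force: [-1.1, 6.7, 7.2]
width: 0.266
```

```bash
python3 m4.py e5
```

```text
8.025 [0.5914 0.0541 0.0238] [-1.1  6.7  7.2] [ 1.18  0.22 -0.  ]
```

View pics/e5_top_z.png

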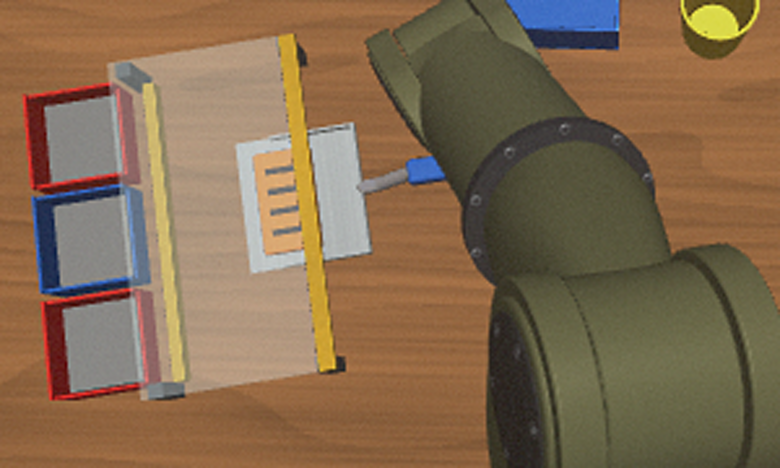

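The plate is riding on the pan. I'll continue out with 15 cm more.

drive_tool([
  [0, 0.4, 0, 0, 0, 0, 1.5],
  [0, 1.3, 0, 0, 0, 0, 1.5],
  [0, 2.7, 0, 0, 0, 0, 1.5],
  [0, 4.5, 0, 0, 0, 0, 1.5],
  [0, 6.5, 0, 0, 0, 0, 1.5],
  [0, 8.5, 0, 0, 0, 0, 1.5],
  [0, 10.5, 0, 0, 0, 0, 1.5],
  [0, 12.5, 0, 0, 0, 0, 1.5],
  [0, 14, 0, 0, 0, 0, 1.5],
  [0, 15, 0, 0, 0, 0, 1.5],
])

```text
t: 9.38
ee_pos: [0.6189, -0.0931, 0.0238]
eef_rot: [[0.983, 0.183, 0.001], [0.183, -0.983, 0.004], [0.002, -0.004, -1.0]]
contact_force: [-1.2, 7.9, 9.0]
width: 0.263
```

drive_tool([
  [-0.3, 0.1, 0, 0, 0, 0, 1.5],
  [-1, 0.3, 0, 0, 0, 0, 1.5],
  [-2, 0.6, 0, 0, 0, 0, 1.5],
  [-3.3, 1, 0, 0, 0, 0, 1.5],
  [-4.8, 1.4, 0, 0, 0, 0, 1.5],
  [-6.3, 1.8, 0, 0, 0, 0, 1.5],
  [-7.8, 2, 0, 0, 0, 0, 1.5],
  [-9.1, 2, 0, 0, 0, 0, 1.5],
  [-9.8, 2, 0, 0, 0, 0, 1.5],
  [-10, 2, 0, 0, 0, 0, 1.5],
])

```text
t: 10.62
ee_pos: [0.5255, -0.1334, 0.0238]
eef_rot: [[0.984, 0.18, 0.004], [0.18, -0.984, 0.001], [0.004, -0.0, -1.0]]
contact_force: [5.4, 1.5, 5.1]
width: 0.264
```

```bash
python3 m4.py e6
```

```text
10.625 [ 0.5255 -0.1334  0.0238] [5.4 1.5 5.1] [ 0.17 -0.89 -0.49]
```

View pics/e6_top_z.png

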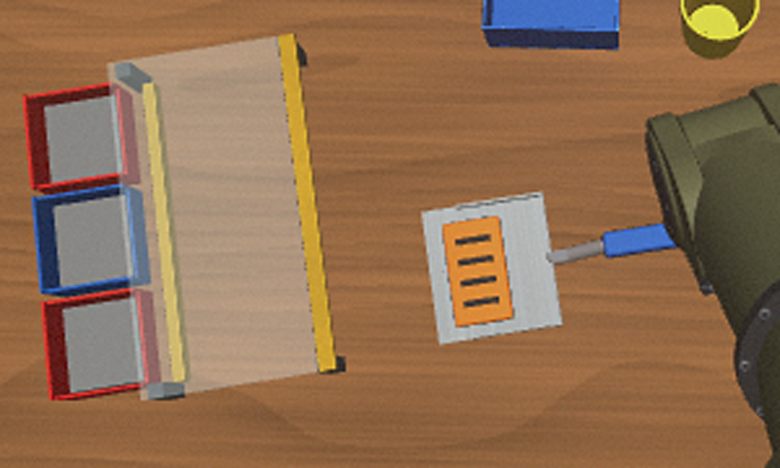

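View pics/e6_scene.png

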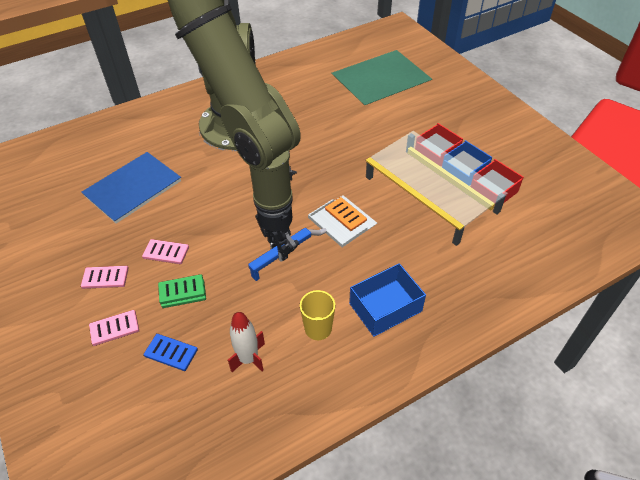

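The plate is out on the pan, and the scoop is flat on the bench about 90 mm clear of the shelf. I'll release it, rise and go over the plate.

drive_tool([
  [0, 0, -0.1, 0, 0, 0, 5.5],
  [0, 0, -0.1, 0, 0, 0, 5.5],
  [0, 0, -0.2, 0, 0, 0, 5.5],
  [0, 0, -3, 0, 0, 0, 5.5],
  [0, 0, -8, 0, 0, 0, 6.5],
  [0, -4, -12, 0, 0, 0, 7.2],
  [0, -9, -13, 0, 0, 0, 7.2],
  [0, -14, -13, 0, 0, 0, 7.2],
  [0, -18, -13, 0, 0, 0, 7.2],
  [0, -18, -13, 0, 0, 0, 7.2],
])

```text
t: 11.98
ee_pos: [0.4903, 0.0478, 0.1534]
eef_rot: [[0.982, 0.189, 0.0], [0.189, -0.982, 0.002], [0.001, -0.002, -1.0]]
contact_force: [0.0, -1.0, -1.0]
width: 0.84
```

```bash
python3 m3.py f1; python3 m4.py f1
```

```text
11.975 [0.4903 0.0478 0.1534] [[0.982, 0.189, 0.0], [0.189, -0.982, 0.002], [0.001, -0.002, -1.0]] 0.8402034956989727 [ 0. -1. -1.] [ 17.  25. -37. 112.  20.  49. -19.]
12.025 [0.4907 0.0455 0.1531] [ 0.7 -0.6 -0. ] [-0.02 -0.03 -0.05]
```

View pics/f1.png

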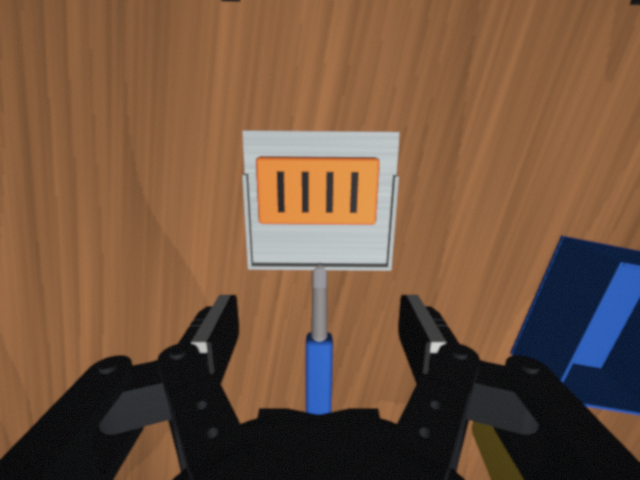

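View pics/f1_top.png

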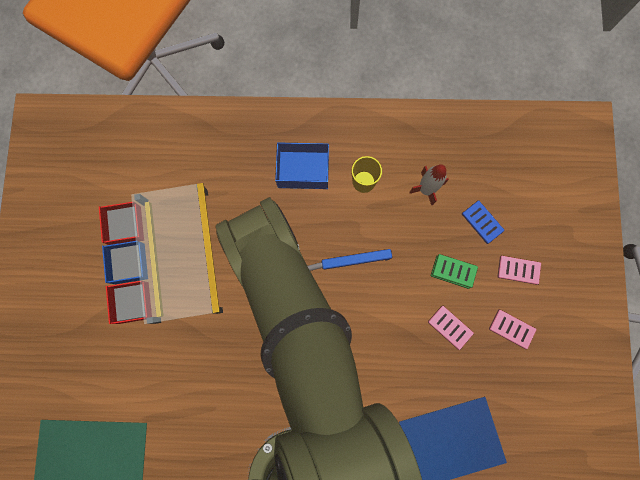

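The wrist picture shows the orange plate on the pan, from (257,156) to (379,224), square and clear of the walls. The green pile and the bystanders haven't moved. I'll measure it precisely now that the arm has settled.

```bash
python3 m3.py f2; cat > m6.py <<'E'
from h import *
import sys
n,col,z=sys.argv[1],sys.argv[2],float(sys.argv[3]);box=[int(a) for a in sys.argv[4].split(",")]
P=np.load(f"pics/{n}.npy");s=dict(eef_rot=P[:,:3],ee_pos=P[:,3]);cm=bot.camera_model("wrist")
im=cv2.imread(f"pics/{n}.png")[:,:,::-1].copy()
lo,hi=dict(o=((5,150,120),(20,255,255)),g=((45,80,90),(85,255,255)))[col]
c=big(mask(im,lo,hi,box))[0]
h=cv2.convexHull(c)
print(cv2.boundingRect(c),planerect(cm,c,z,s))
ap=cv2.approxPolyDP(h,6,True).reshape(-1,2);print(ap.tolist())
W=onz(cm,ap,z,s)[:,:2]*1000
print(W.round(1).tolist(),W.mean(0))
E
python3 m6.py f2 o .0205 200,120,440,260
```

```text
12.125 [0.4911 0.0433 0.1528] [[0.983, 0.182, -0.001], [0.182, -0.983, 0.0], [-0.0, -0.001, -1.0]] 0.8435970884882008 [-0.5 -0.8  1. ] [ 18.  25. -37. 112.  20.  49. -19.]
(256, 151, 123, 67) ((484.8169860839844, 75.47377014160156), (96.79759216308594, 53.55809783935547), 10.508951187133789)
[[256, 154], [376, 152], [374, 216], [260, 216]]
[[433.2, 90.8], [525.7, 109.5], [536.3, 58.7], [442.8, 41.3]] [484.4976336  75.0794245]
```

```bash
python3 -c "
from h import *
print(delta([.485,.0755,.09],100.5))"
```

```text
(array([-0.02, -3.31,  6.28]), array([ -0. ,  -0. , -90.1]))
```

drive_tool([
  [0, -1, 1, 0, 0, -10, 7.2],
  [0, -2, 2, 0, 0, -20, 7.2],
  [0, -3.3, 3, 0, 0, -30, 7.2],
  [0, -3.3, 4, 0, 0, -40, 7.2],
  [0, -3.3, 5, 0, 0, -50, 7.2],
  [0, -3.3, 6.3, 0, 0, -60, 7.2],
  [0, -3.3, 6.3, 0, 0, -70, 7.2],
  [0, -3.3, 6.3, 0, 0, -80, 7.2],
  [0, -3.3, 6.3, 0, 0, -90, 7.2],
  [0, -3.3, 6.3, 0, 0, -90, 7.2],
])

```text
t: 13.42
ee_pos: [0.4853, 0.0754, 0.0896]
eef_rot: [[-0.179, 0.984, -0.001], [0.984, 0.179, 0.001], [0.002, -0.001, -1.0]]
contact_force: [0.3, -0.4, -0.1]
width: 0.847
```

drive_tool([
  [0, 0, 0, 0, 0, 0, 7.2],
  [0, 0, 0, 0, 0, 0, 7.2],
])

```text
t: 13.68
ee_pos: [0.4852, 0.0766, 0.0901]
eef_rot: [[-0.18, 0.984, 0.0], [0.984, 0.18, 0.001], [0.001, 0.0, -1.0]]
contact_force: [0.4, -1.1, 0.6]
width: 0.841
```

```bash
python3 m3.py f3;python3 m6.py f3 o .0205 100,120,540,460; python3 -c "
from h import *
print(delta([.485,.0755,.004],100.5))"
```

```text
13.675 [0.4852 0.0766 0.0901] [[-0.18, 0.984, 0.0], [0.984, 0.18, 0.001], [0.001, 0.0, -1.0]] 0.841048680573502 [ 0.4 -1.1  0.6] [ 25.  37. -58. 116.  42.  50.  44.]
(274, 173, 86, 140) ((483.3609313964844, 74.27241516113281), (97.40833282470703, 53.501644134521484), 10.394036293029785)
[[357, 174], [354, 310], [282, 312], [275, 175]]
[[431.6, 90.2], [525.0, 108.6], [535.7, 58.9], [441.3, 40.4]] [483.38046567  74.49419616]
(array([-0.12, -0.05,  8.62]), array([ 0. , -0. , -0.1]))
```

View pics/f3.png

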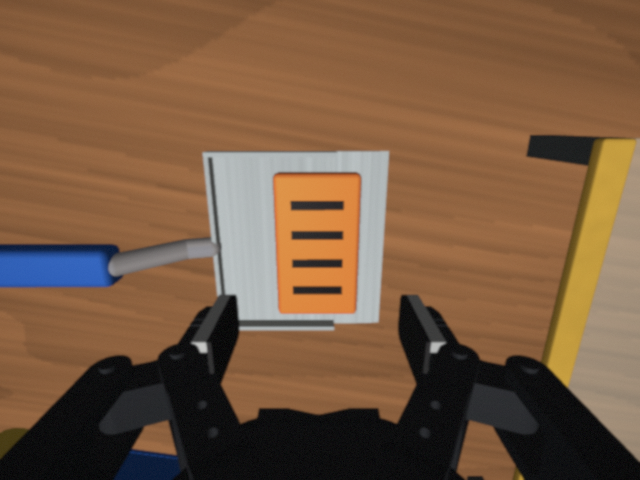

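Plate at (274..360, 173..313); its centre agrees with the earlier reading to about 1 mm. There is room for the left finger before the rear wall, so I'll go down.

drive_tool([
  [-0.1, -0.1, 3, 0, 0, 0, 7.2],
  [-0.1, -0.1, 6, 0, 0, 0, 7.2],
  [-0.1, -0.1, 7.4, 0, 0, 0, 7.2],
  [-0.1, -0.1, 7.9, 0, 0, 0, 7.2],
  [-0.1, -0.1, 8.3, 0, 0, 0, 7.2],
  [-0.1, -0.1, 8.3, 0, 0, 0, 7.2],
])

```text
t: 14.48
ee_pos: [0.4847, 0.0759, 0.0075]
eef_rot: [[-0.182, 0.983, 0.001], [0.983, 0.182, 0.001], [0.001, 0.001, -1.0]]
contact_force: [-0.2, -0.0, -0.3]
width: 0.841
```

```bash
python3 m3.py f4; python3 m4.py f4
```

```text
14.475 [0.4847 0.0759 0.0075] [[-0.182, 0.983, 0.001], [0.983, 0.182, 0.001], [0.001, 0.001, -1.0]] 0.8409952137366122 [-0.2 -0.  -0.3] [ 20.  44. -50. 120.  53.  41.  35.]
14.525 [0.4847 0.0759 0.0076] [ 0.7  0.  -0.2] [-0.    0.03 -0.01]
```

View pics/f4.png

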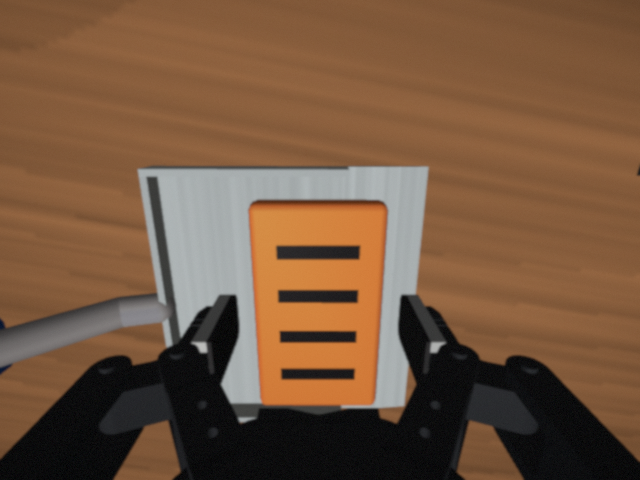

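The plate is centred between the fingers with no contact. Go down a bit more, then close gently.

drive_tool([
  [0, 0, 0.25, 0, 0, 0, 7.2],
  [0, 0, 0.5, 0, 0, 0, 7.2],
  [0, 0, 0.5, 0, 0, 0, 7.2],
  [0, 0, 0.5, 0, 0, 0, 4.5],
  [0, 0, 0.5, 0, 0, 0, 4.5],
  [0, 0, 0.5, 0, 0, 0, 4.5],
  [0, 0, 0.5, 0, 0, 0, 4.5],
], grip_force=30)

```text
t: 15.5
ee_pos: [0.4844, 0.076, 0.0022]
eef_rot: [[-0.183, 0.983, 0.0], [0.983, 0.183, 0.002], [0.001, 0.0, -1.0]]
contact_force: [-0.7, 1.0, 2.6]
width: 0.646
```

```bash
python3 m3.py f5
```

```text
15.5 [0.4844 0.076  0.0022] [[-0.183, 0.983, 0.0], [0.983, 0.183, 0.002], [0.001, 0.0, -1.0]] 0.6461421539849176 [-0.7  1.   2.6] [ 19.  44. -49. 120.  53.  41.  35.]
```

View pics/f5.png

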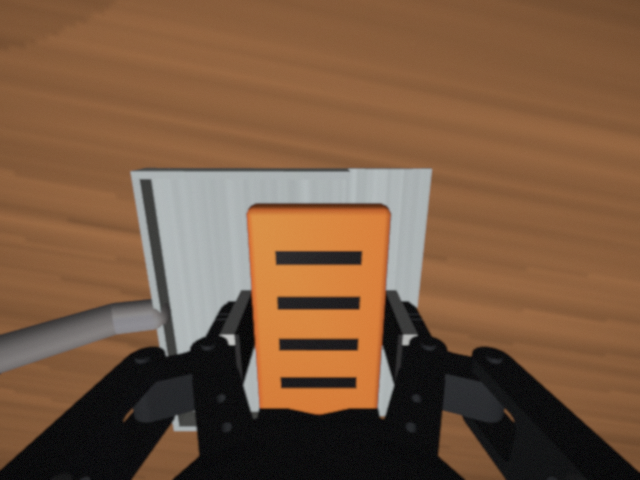

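Gripped at 55 mm. I'll firm the grip and lift slowly.

drive_tool([
  [0, 0, 0, 0, 0, 0, 4.5],
  [0, 0, 0, 0, 0, 0, 4.5],
  [0, 0, -0.5, 0, 0, 0, 4.5],
  [0, 0, -1.5, 0, 0, 0, 4.5],
  [0, 0, -3.5, 0, 0, 0, 4.5],
  [0, 0, -6.5, 0, 0, 0, 4.5],
  [0, 0, -10, 0, 0, 0, 4.5],
  [0, 0, -13, 0, 0, 0, 4.5],
  [0, 0, -14, 0, 0, 0, 4.5],
  [0, 0, -14, 0, 0, 0, 4.5],
], grip_force=50)

```text
t: 16.8
ee_pos: [0.4844, 0.0753, 0.1422]
eef_rot: [[-0.182, 0.983, 0.001], [0.983, 0.182, 0.001], [0.001, 0.001, -1.0]]
contact_force: [-0.9, -0.4, -1.1]
width: 0.642
```

```bash
python3 m3.py g1;python3 m4.py g1; python3 -c "
from h import *
print(delta([.503-.03,-.371+.009,.20],-16.4))"
```

```text
16.8 [0.4844 0.0753 0.1422] [[-0.182, 0.983, 0.001], [0.983, 0.182, 0.001], [0.001, 0.001, -1.0]] 0.641849860777214 [-0.9 -0.4 -1.1] [ 28.  34. -62. 113.  36.  56.  49.]
16.85 [0.4841 0.0751 0.1415] [ 0.1  0.1 -1. ] [-0.02  0.02 -0.  ]
(array([-42.78,  -9.05,  -5.93]), array([-1.000e-01,  0.000e+00,  1.169e+02]))
```

View pics/g1.png

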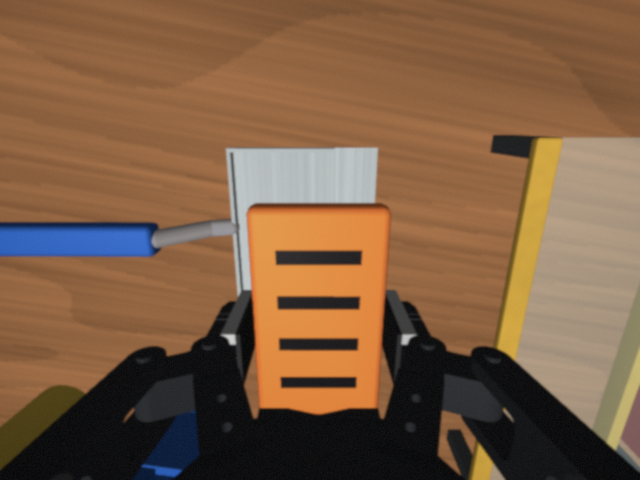

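View pics/g1_scene.png

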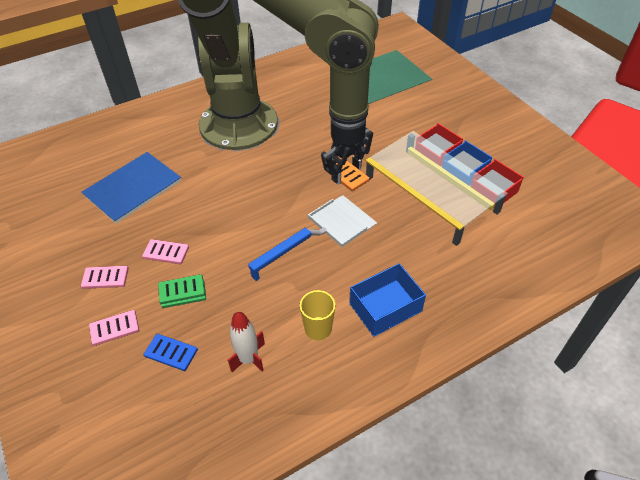

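The plate is held level and the scoop stayed flat. Next I'll go to a viewpoint beside the pile, with the jaws along the pile's short side and the held plate out of the camera's line to the pile.

```bash
python3 -c "
from h import *
print(delta([.472,-.476,.18],-16.4))"
```

```text
(array([-53.98, -11.22,  -3.94]), array([-1.000e-01,  0.000e+00,  1.169e+02]))
```

drive_tool([
  [-2, -0.4, -0.4, 0, 0, 6, 4.5],
  [-6, -1.2, -1, 0, 0, 15, 4.5],
  [-11, -2.3, -2, 0, 0, 25, 4.5],
  [-16.5, -3.4, -3, 0, 0, 35, 4.5],
  [-22, -4.5, -3.9, 0, 0, 45, 4.5],
  [-27.5, -5.7, -3.9, 0, 0, 55, 4.5],
  [-33, -6.9, -3.9, 0, 0, 65, 4.5],
  [-38, -8, -3.9, 0, 0, 75, 4.5],
  [-42, -9, -3.9, 0, 0, 84, 4.5],
  [-44, -9.5, -3.9, 0, 0, 90, 4.5],
])

```text
t: 18.2
ee_pos: [0.4699, -0.377, 0.1787]
eef_rot: [[0.984, 0.175, -0.002], [0.175, -0.984, 0.002], [-0.002, -0.002, -1.0]]
contact_force: [0.6, 0.4, -0.8]
width: 0.642
```

```bash
python3 -c "
from h import *
print(delta([.472,-.476,.18],-16.4))"
```

```text
(array([-1.53,  9.78, -0.15]), array([-0.1,  0.1, 26.5]))
```

drive_tool([
  [-0.5, 3, -0.1, 0, 0, 8, 4.5],
  [-1, 6.5, -0.1, 0, 0, 17, 4.5],
  [-1.5, 9, -0.1, 0, 0, 24, 4.5],
  [-1.5, 9.8, -0.1, 0, 0, 26.5, 4.5],
  [-1.5, 9.8, -0.1, 0, 0, 26.5, 4.5],
  [-1.5, 9.8, -0.1, 0, 0, 26.5, 4.5],
  [-1.5, 9.8, -0.1, 0, 0, 26.5, 4.5],
  [-1.5, 9.8, -0.1, 0, 0, 26.5, 4.5],
])

```text
t: 19.2
ee_pos: [0.4746, -0.473, 0.1817]
eef_rot: [[0.962, -0.274, 0.0], [-0.274, -0.962, 0.001], [-0.0, -0.001, -1.0]]
contact_force: [0.3, -1.1, -0.2]
width: 0.645
```

```bash
python3 m3.py g2; python3 m6.py g2 g .036 0,0,640,300
```

```text
19.2 [ 0.4746 -0.473   0.1817] [[0.962, -0.274, 0.0], [-0.274, -0.962, 0.001], [-0.0, -0.001, -1.0]] 0.6452712931642336 [ 0.3 -1.1 -0.2] [ 59.  37. -30.  82.  19.  66.  11.]
(281, 18, 74, 137) ((503.12908935546875, -371.44598388671875), (98.05328369140625, 54.47222137451172), 73.1623306274414)
[[351, 19], [348, 152], [285, 153], [281, 20]]
[[541.0, -332.1], [515.2, -423.9], [465.0, -410.5], [491.2, -318.5]] [ 503.11211848 -371.2574278 ]
```

View pics/g2.png

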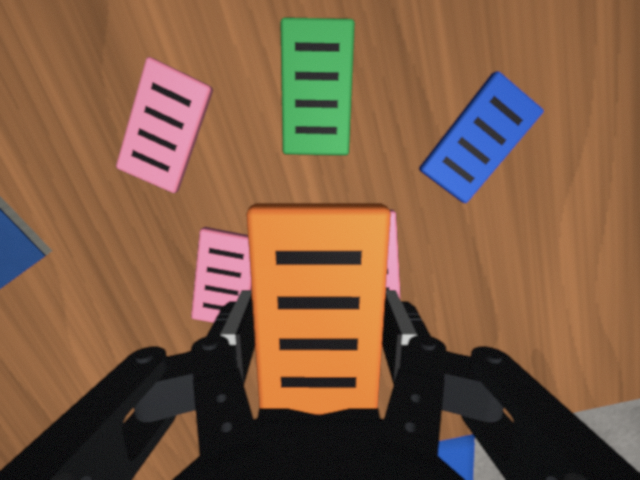

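The pile's green top shows at (281..355, 18..155), and the held orange plate is seen from above. I'll use the slot centroids on both plates to match centre and yaw.

```bash
cat > m7.py <<'E'
from h import *
import sys
def slots(im,box,cmx,z,s):
    x0,y0,x1,y1=box
    hsv=cv2.cvtColor(im,cv2.COLOR_RGB2HSV);m=np.zeros(im.shape[:2],np.uint8)
    m[y0:y1,x0:x1]=((hsv[...,2]<100)*255).astype(np.uint8)[y0:y1,x0:x1]
    n,lab,st,ce=cv2.connectedComponentsWithStats(m)
    k=[i for i in range(1,n) if st[i,4]>60]
    k.sort(key=lambda i:ce[i,1]);print([st[i].tolist() for i in k])
    W=onz(cmx,ce[k],z,s)[:,:2]*1000
    vx,vy,cx,cy=cv2.fitLine(W.astype(np.float32),cv2.DIST_L2,0,0,0).ravel()
    a=np.degrees(np.arctan2(vy,vx)); dirs=[]
    for i in k:
        ys,xs=np.where(lab==i);Q=onz(cmx,np.c_[xs,ys],z,s)[:,:2]
        p=cv2.fitLine((Q*1000).astype(np.float32),cv2.DIST_L2,0,0,0).ravel();dirs.append(float(np.degrees(np.arctan2(p[1],p[0]))))
    print("pts",W.round(1).tolist(),"mean",W.mean(0).round(2),"line ang",a,"slot dirs",np.round(dirs,1))
    return W.mean(0),a
if __name__=="__main__":
    n=sys.argv[1];P=np.load(f"pics/{n}.npy");s=dict(eef_rot=P[:,:3],ee_pos=P[:,3]);cm=bot.camera_model("wrist")
    im=cv2.imread(f"pics/{n}.png")[:,:,::-1].copy()
    gb=[int(a) for a in sys.argv[2].split(",")]
    print("GREEN");slots(im,gb,cm,.036,s)
    print("ORANGE in tool frame")
    f=dict(eef_rot=np.eye(3),ee_pos=np.zeros(3))
    slots(im,(265,245,372,395),cm,-.0183,f)
    c=big(mask(im,(5,150,60),(20,255,255),(200,190,440,420)))[0]
    b=cv2.boundingRect(c);print(b)
    # edges of top face
    for r in (215,240,270,400):
        row=np.where(mask(im,(5,150,150),(20,255,255))[r,230:410]>0)[0]+230
        print(r,row.min(),row.max(),(onz(cm,[[row.min(),r],[row.max()+1,r]],-.0183,f)*1000).round(1).tolist())
    print("top edge",(onz(cm,[[319,205],[319,210]],-.0183,f)*1000).round(1).tolist())
E
python3 m7.py g2 287,25,345,148
```

```text
GREEN
[[295, 43, 44, 8, 347], [295, 72, 43, 8, 304], [296, 100, 41, 7, 266], [296, 127, 40, 7, 255]]
pts [[511.5, -342.4], [505.8, -361.6], [499.6, -380.5], [494.8, -399.9]] mean [ 502.95 -371.11] line ang 73.60589 slot dirs [-16.2 -17.6 -16.9 -17. ]
ORANGE in tool frame
[[276, 252, 85, 12, 1010], [278, 297, 81, 12, 960], [280, 339, 77, 11, 797], [281, 378, 75, 9, 660]]
pts [[1.2, -30.0], [1.0, -10.2], [1.5, 9.6], [1.1, 29.6]] mean [ 1.19 -0.27] line ang 89.961395 slot dirs [-0.   0.1  0.6 -0. ]
(246, 202, 144, 214)
215 246 389 [[-26.0, -47.2, -18.3], [28.1, -47.2, -18.3]]
240 249 387 [[-25.4, -37.2, -18.3], [28.0, -37.3, -18.3]]
270 251 386 [[-25.4, -24.7, -18.3], [28.4, -24.7, -18.3]]
400 258 378 [[-26.2, 39.7, -18.3], [28.9, 39.6, -18.3]]
top edge [[1.5, -51.0, -18.3], [1.5, -49.1, -18.3]]
```

```bash
python3 -c "
from h import *
print(delta([.5017,-.3711,.065],-16.5))"
```

```text
(array([ -0.19, -10.55,  11.67]), array([-0.1,  0. ,  0.6]))
```

drive_tool([
  [0, -2, 1, 0, 0, 0.6, 4.5],
  [-0.2, -5, 3, 0, 0, 0.6, 4.5],
  [-0.2, -8, 5, 0, 0, 0.6, 4.5],
  [-0.2, -10, 7, 0, 0, 0.6, 4.5],
  [-0.2, -10.5, 9, 0, 0, 0.6, 4.5],
  [-0.2, -10.5, 10.8, 0, 0, 0.6, 4.5],
  [-0.2, -10.5, 11.7, 0, 0, 0.6, 4.5],
  [-0.2, -10.5, 11.7, 0, 0, 0.6, 4.5],
  [-0.2, -10.5, 11.7, 0, 0, 0.6, 4.5],
  [-0.2, -10.5, 11.7, 0, 0, 0.6, 4.5],
])

```text
t: 20.5
ee_pos: [0.5017, -0.3722, 0.0652]
eef_rot: [[0.958, -0.286, 0.001], [-0.286, -0.958, 0.001], [0.001, -0.001, -1.0]]
contact_force: [0.5, -0.5, -0.5]
width: 0.645
```

```bash
python3 m3.py g3; python3 m4.py g3; python3 - <<'E'
from h import *
print(delta([.5017,-.3711,.041],-16.5))
for c,b in (("scene",(120,220,240,330)),("top",(400,200,560,350))):
    im=cv2.imread(f"pics/g3_{c}.png");cv2.imwrite(f"pics/g3_{c}_p.png",cv2.resize(im[b[1]:b[3],b[0]:b[2]],None,fx=5,fy=5,interpolation=cv2.INTER_CUBIC)[:600])
E
```

```text
20.5 [ 0.5017 -0.3722  0.0652] [[0.958, -0.286, 0.001], [-0.286, -0.958, 0.001], [0.001, -0.001, -1.0]] 0.6445217097070135 [ 0.5 -0.5 -0.5] [ 50.  40. -27.  97.  23.  48.  -3.]
20.55 [ 0.5017 -0.3721  0.0651] [-0.  -0.1 -0.8] [ 0.   -0.   -0.01]
(array([-0.01, -0.09,  2.4 ]), array([-0.1, -0. , -0.1]))
```

View pics/g3.png

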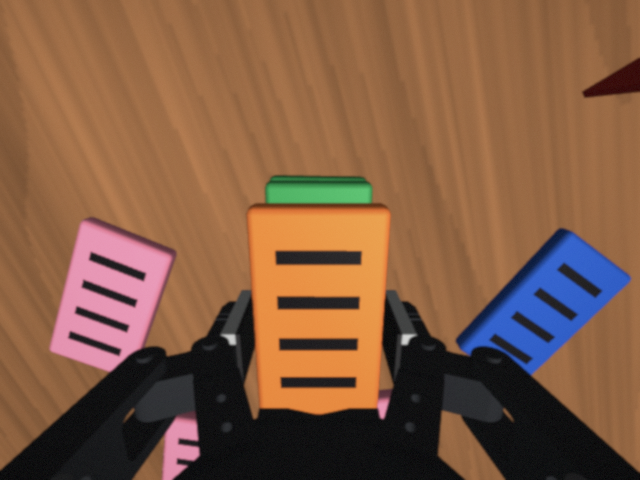

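View pics/g3_scene_p.png

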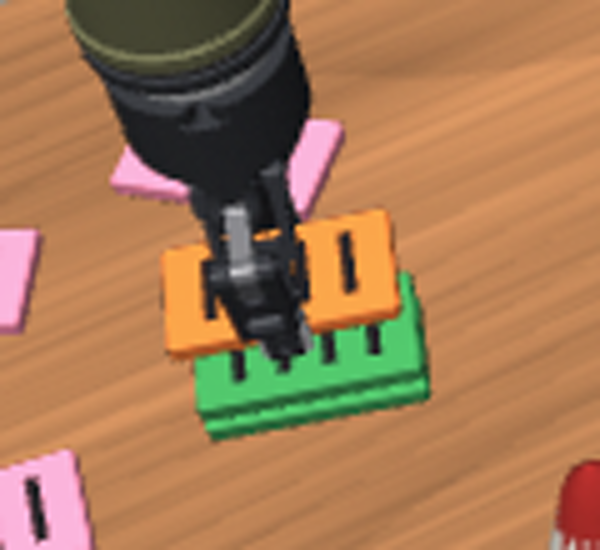

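```bash
cat > m8.py <<'E'
from h import *
import sys
n=sys.argv[1];P=np.load(f"pics/{n}.npy");cm=bot.camera_model("wrist");f=dict(eef_rot=np.eye(3),ee_pos=np.zeros(3))
zt=P[2,3]-.036
im=cv2.imread(f"pics/{n}.png")[:,:,::-1].copy()
hsv=cv2.cvtColor(im,cv2.COLOR_RGB2HSV)
print("v col 319:",[(r,*hsv[r,319].tolist()) for r in range(172,216,2)])
g=cv2.inRange(hsv,(45,80,130),(85,255,255));o=cv2.inRange(hsv,(5,150,190),(20,255,255))
for r in range(184,204,4):
    x=np.where(g[r,230:410])[0]+230
    if len(x): print("green",r,x.min(),x.max(),(onz(cm,[[x.min(),r],[x.max()+1,r]],zt,f)*1000)[:,:2].round(1).tolist(),"mid",(onz(cm,[[(x.min()+x.max()+1)/2,r]],zt,f)*1000)[0,:2].round(1))
for c in (280,300,319,340,360):
    y=np.where(g[150:210,c])[0]+150; 
    yo=np.where(o[190:240,c])[0]+190
    print(c,"green far",y.min(),(onz(cm,[[c,y.min()]],zt,f)*1000)[0,:2].round(1),"orange far",yo.min(),(onz(cm,[[c,yo.min()]],-.0183,f)*1000)[0,:2].round(1))
E
python3 m8.py g3
```

```text
v col 319: [(172, 13, 140, 159), (174, 14, 136, 148), (176, 33, 106, 77), (178, 66, 145, 107), (180, 66, 148, 105), (182, 68, 153, 80), (184, 67, 150, 124), (186, 67, 145, 153), (188, 67, 138, 179), (190, 67, 136, 187), (192, 66, 135, 187), (194, 67, 134, 188), (196, 66, 136, 188), (198, 67, 137, 188), (200, 66, 138, 185), (202, 62, 116, 160), (204, 17, 161, 92), (206, 11, 191, 115), (208, 11, 191, 168), (210, 11, 188, 214), (212, 12, 186, 224), (214, 14, 180, 229)]
green 188 267 371 [[-24.8, -49.0], [28.4, -49.0]] mid [  1.8 -49. ]
green 192 267 371 [[-24.9, -46.9], [28.5, -46.9]] mid [  1.8 -46.9]
green 196 267 371 [[-25.0, -44.8], [28.6, -44.9]] mid [  1.8 -44.9]
green 200 267 371 [[-25.1, -42.8], [28.7, -42.8]] mid [  1.8 -42.8]
280 green far 185 [-18.2 -50.5] orange far 209 [-13.1 -49.5]
300 green far 185 [ -8.  -50.5] orange far 209 [ -5.6 -49.5]
319 green far 185 [  1.6 -50.5] orange far 209 [  1.5 -49.5]
340 green far 185 [ 12.2 -50.5] orange far 209 [  9.3 -49.5]
360 green far 185 [ 22.3 -50.5] orange far 209 [ 16.8 -49.5]
```

Checks agree: the edges match to about 0.5 mm in x, and 1 mm of y correction is needed. I'll lower to just above contact.

drive_tool([
  [0.04, -0.1, 0.8, 0, 0, 0, 4.5],
  [0.04, -0.1, 1.6, 0, 0, 0, 4.5],
  [0.04, -0.1, 2.2, 0, 0, 0, 4.5],
  [0.04, -0.1, 2.5, 0, 0, 0, 4.5],
  [0.04, -0.1, 2.5, 0, 0, 0, 4.5],
  [0.04, -0.1, 2.5, 0, 0, 0, 4.5],
])

```text
t: 21.4
ee_pos: [0.5022, -0.371, 0.0397]
eef_rot: [[0.958, -0.285, 0.0], [-0.285, -0.958, 0.001], [-0.0, -0.001, -1.0]]
contact_force: [-0.1, -0.3, -0.8]
width: 0.637
```

```bash
python3 m3.py g4; python3 m8.py g4|tail -9;python3 -c "
from h import *
print(delta([.5017,-.3711,.0357],-16.5))"
```

```text
21.4 [ 0.5022 -0.371   0.0397] [[0.958, -0.285, 0.0], [-0.285, -0.958, 0.001], [-0.0, -0.001, -1.0]] 0.6373370385565018 [-0.1 -0.3 -0.8] [ 50.  42. -26.  98.  24.  45.  -4.]
v col 319: [(172, 13, 141, 159), (174, 13, 138, 159), (176, 13, 140, 158), (178, 13, 143, 157), (180, 13, 140, 159), (182, 13, 140, 159), (184, 15, 135, 134), (186, 51, 114, 67), (188, 66, 148, 102), (190, 66, 150, 124), (192, 66, 153, 80), (194, 67, 155, 74), (196, 66, 153, 117), (198, 66, 149, 144), (200, 66, 141, 165), (202, 60, 115, 155), (204, 17, 161, 92), (206, 12, 194, 113), (208, 11, 192, 169), (210, 11, 189, 214), (212, 12, 184, 224), (214, 14, 178, 230)]
green 200 259 379 [[-24.7, -48.2], [28.1, -48.2]] mid [  1.7 -48.2]
280 green far 189 [-15.3 -53. ] orange far 209 [-13.1 -49.5]
300 green far 197 [ -6.8 -49.6] orange far 209 [ -5.6 -49.5]
319 green far 197 [  1.5 -49.6] orange far 209 [  1.5 -49.5]
340 green far 197 [ 10.6 -49.6] orange far 209 [  9.3 -49.5]
360 green far 197 [ 19.3 -49.6] orange far 209 [ 16.8 -49.5]
(array([-0.05,  0.02,  0.4 ]), array([-0.1, -0. , -0.1]))
```

Aligned within about 0.5 mm. Lower the last few millimetres.

drive_tool([
  [0.02, 0, 0.15, 0, 0, 0, 4.5],
  [0.02, 0, 0.3, 0, 0, 0, 4.5],
  [0.02, 0, 0.38, 0, 0, 0, 4.5],
  [0.02, 0, 0.38, 0, 0, 0, 4.5],
])

```text
t: 21.95
ee_pos: [0.5022, -0.371, 0.0358]
eef_rot: [[0.958, -0.285, -0.0], [-0.285, -0.958, 0.001], [-0.0, -0.001, -1.0]]
contact_force: [0.2, 0.4, 0.0]
width: 0.642
```

drive_tool([
  [0, 0, 0.05, 0, 0, 0, 4.5],
  [0, 0, 0.1, 0, 0, 0, 4.5],
  [0, 0, 0.1, 0, 0, 0, 4.5],
])

```text
t: 22.32
ee_pos: [0.5024, -0.3711, 0.0354]
eef_rot: [[0.958, -0.285, 0.0], [-0.285, -0.958, 0.001], [0.0, -0.001, -1.0]]
contact_force: [-1.9, 1.4, 6.7]
width: 0.641
```

Contact with the pile (about 7 N). Ease off slightly and open gradually.

drive_tool([
  [0, 0, -0.04, 0, 0, 0, 4.5],
  [0, 0, -0.04, 0, 0, 0, 5.7],
  [0, 0, -0.04, 0, 0, 0, 6.2],
  [0, 0, -0.04, 0, 0, 0, 6.9],
  [0, 0, -0.04, 0, 0, 0, 7.2],
  [0, 0, -0.5, 0, 0, 0, 7.2],
  [0, 0, -3, 0, 0, 0, 7.2],
  [0, 2, -7, 0, 0, 0, 7.2],
  [0, 6, -11, 0, 0, 0, 7.2],
  [0, 9, -13, 0, 0, 0, 7.2],
], grip_force=20)

```text
t: 23.58
ee_pos: [0.4766, -0.4595, 0.1676]
eef_rot: [[0.958, -0.286, 0.002], [-0.286, -0.958, -0.001], [0.003, 0.001, -1.0]]
contact_force: [-0.5, -1.0, -0.8]
width: 0.845
```

drive_tool([
  [0, 0, 0, 0, 0, 0, 7.2],
  [0, 0, 0, 0, 0, 0, 7.2],
  [0, 0, 0, 0, 0, 0, 7.2],
])

```text
t: 23.95
ee_pos: [0.477, -0.4557, 0.1639]
eef_rot: [[0.959, -0.283, -0.001], [-0.283, -0.959, 0.003], [-0.001, -0.003, -1.0]]
contact_force: [-0.3, -0.3, -0.1]
width: 0.846
```

```bash
python3 m3.py i1; python3 m4.py i1; python3 - <<'E'
from h import *
im=cv2.imread("pics/i1_scene.png");b=(120,220,240,330);cv2.imwrite("pics/i1_scene_p.png",cv2.resize(im[b[1]:b[3],b[0]:b[2]],None,fx=5,fy=5,interpolation=cv2.INTER_CUBIC))
E
```

```text
23.95 [ 0.477  -0.4557  0.1639] [[0.959, -0.283, -0.001], [-0.283, -0.959, 0.003], [-0.001, -0.003, -1.0]] 0.8459242222778977 [-0.3 -0.3 -0.1] [ 58.  37. -30.  85.  20.  63.   8.]
24.0 [ 0.477  -0.4559  0.1639] [ 0.2 -0.2 -0. ] [-0.02  0.01  0.06]
```

View pics/i1.png

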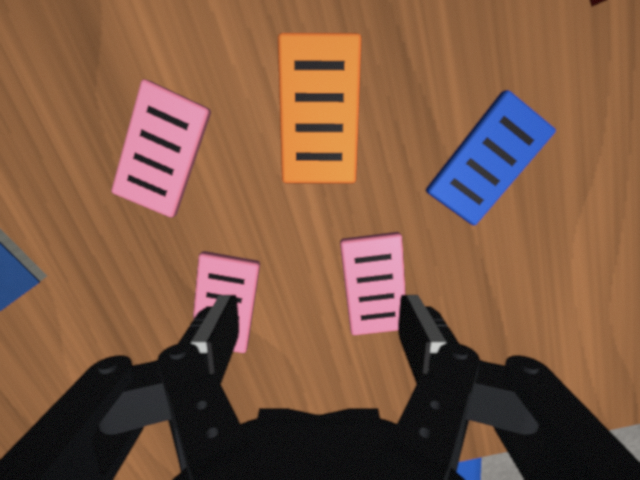

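View pics/i1_scene_p.png

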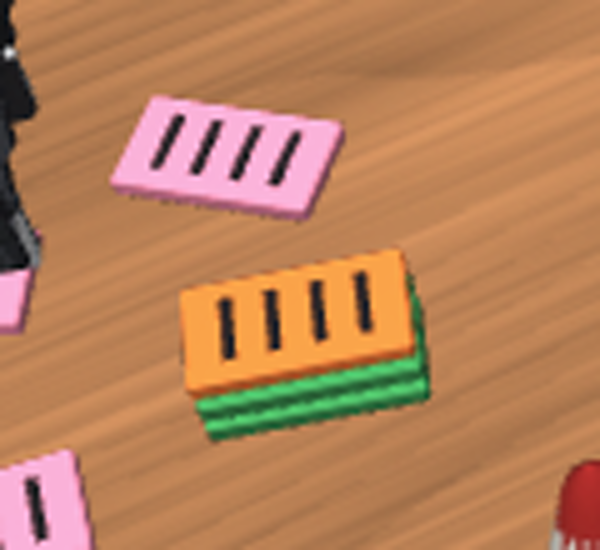

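View pics/i1_top.png

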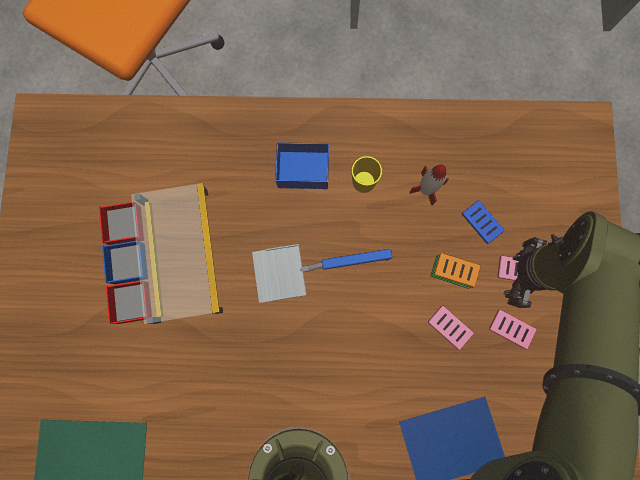

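The orange plate sits on the pile, and the layers look flush in the scene crop. One numeric check before handing in.

```bash
python3 - <<'E'
from m7 import *
P=np.load("pics/i1.npy");s=dict(eef_rot=P[:,:3],ee_pos=P[:,3]);cm=bot.camera_model("wrist")
im=cv2.imread("pics/i1.png")[:,:,::-1].copy()
slots(im,(288,50,352,170),cm,.054,s)
S=bot.camera_model("scene")
a=cv2.imread("pics/a_scene.png")[:,:,::-1].copy();b=cv2.imread("pics/i1_scene.png")[:,:,::-1].copy()
m0=slots(a,(155,272,208,310),S,.036,None);m1=slots(b,(155,265,208,298),S,.054,None)
E
```

```text
[[295, 61, 49, 8, 368], [296, 94, 47, 7, 329], [296, 124, 46, 7, 312], [297, 153, 44, 7, 278]]
pts [[511.3, -342.8], [506.2, -362.2], [500.0, -381.0], [494.0, -400.2]] mean [ 502.9  -371.54] line ang 73.124855 slot dirs [-17.1 -16.4 -16.9 -17.3]
[]Traceback (most recent call last):
  File "<stdin>", line 7, in <module>
  File "m7.py", line 11, in slots
    vx,vy,cx,cy=cv2.fitLine(W.astype(np.float32),cv2.DIST_L2,0,0,0).ravel()
                ~~~~~~~~~~~^^^^^^^^^^^^^^^^^^^^^^^^^^^^^^^^^^^^^^^^
cv2.error: OpenCV(4.12.0) /io/opencv/modules/imgproc/src/linefit.cpp:50: error: (-215:Assertion failed) count > 0 in function 'fitLine2D_wods'
```

The plate's centre is (502.9,-371.5) against the pile's (503.0,-371.1), and the yaw agrees within 0.5°. The robot is clear of everything, so I'm handing it in.

```bash
python3 -c "
from rig import bot
print(bot.finish_job())"
```

```text
the job is handed in; nothing more can be done
None
```

The orange plate is on top of the green pile, and I handed the job in at about 24 s of the 58 s limit. I gripped the scoop by its handle and slid its pan under the plate against the stop bar. I then drew the plate out on the pan and left the scoop flat on the bench, about 90 mm clear of the shelf. From there I lifted the plate off the pan and lowered it onto the pile until it touched (about 7 N) before opening the fingers.

- **Placement:** The last wrist-camera check puts the plate's centre within about 0.5 mm of the pile's, with the angle within about 0.5°.
- **Surroundings:** The last pictures show the pile, look-alikes, bin, cup, rocket and shelf where they were. The wrist force never read above about 12 N.
- **Failed check:** A second flushness measurement from the scene camera failed because it found no slots in the image. From that camera I only have the look of the close crop, where the layers appear flush.

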